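# Turn the coasters on the drying rack

### The job

The coasters on the drying rack are due to be turned. Swing the rack's clamp fully open, take the spatula from its mat and flip every coaster over with it, onto the empty left-hand half of the rack so that it lies flat, cork up; their faces mark easily, so never touch a coaster with the gripper or arm. Lay the spatula back flat on the middle of its mat, right way up as it was, swing the clamp fully shut over the turned coasters, then press the timer's plunger fully home to start the drying time and let it come up; leave the other things on the bench where they are.

Things in the scene. Friction and masses are not known exactly. Their poses are not given: they have to be found in the camera images.
- rack: Fixed plywood rack; origin on the bench below it, z up, +y is its left. Flat deck, top at z 60 mm, 12 mm thick, x +-122, y -52 to 85 mm, legs set back at x +-100. Three lanes along y, centred at x -76, 0, 76 mm, parted by strips 5 mm high, 4 mm wide. Lip 8 mm high at y 82. Coasters start in the right half (y about -36); the left half (y 10 to 75) is empty: turned ones go there, under the clamp bar.
- rack_edge (a point): Middle of the top of the deck's open right-hand edge (rack x 0, y -52, z 60 mm). No lip here, and only air below the deck board and beside it, down to the bench: the coasters jut about 16 mm past this edge, so a blade can come in under them from the right and lift.
- clamp (a joint): Clamp bail of the rack, rad: 0 = shut (bar level across the left half, 14 mm above the deck, just over coasters lying flat), 1.57 = fully open (bar upright above its hinge). The hinge axis is parallel to the rack's x; opening swings the bar up and to the left (rack +y). A stiff hinge: it stays at any angle it is left at; about 4 N at the handle moves it.
- clamp_hinge (a point): Point on the clamp's hinge axis at mid length (rack x 0, y 80, z 79 mm). The bar, 10 mm in diameter, is 40 mm from it, toward rack -y when shut.
- clamp_handle (a point): Middle of the clamp's handle: a round bar 12 mm in diameter, 72 mm long, parallel to the rack's x, on two stems at its ends, 36 mm above the clamp bar when shut; 54 mm from the hinge axis (40 mm toward rack -y and 36 mm up when shut). It can be pinched from above between its stems and led round the arc with the gripper kept upright.
- plunger (a joint): Sprung plunger of the drying timer, m: 0 = up, 0.014 = pressed fully home. Pressed straight down; 2.4 N to start, 8 N at the bottom; springs back when let go.
- plunger_top (a point): Centre of the top of the plunger's round black cap, 30 mm in diameter, 74 mm above the bench, on a fixed grey housing 70 by 70 by 40 mm with a dial.
- mat: Black rubber tool mat, fixed, 250 mm (its x) by 110 mm (its y) by 3 mm; origin under its centre.
- spatula_grip (a point): Spatula, 175 mm, 0.09 kg: wooden handle 100 long, 22 wide, 22 mm high, thin neck, flat steel blade 50 long, 46 wide, 3 mm thick, undersides of blade and handle level. Point in the handle near the balance point, 11 mm above the underside, 115 mm behind the blade's front edge; x toward the blade, z up. Handle reaches 60 mm behind to 40 mm ahead of it. Lies with its middle near the mat's.
- spatula_tip (a point): Middle of the blade's front edge, half-way through its thickness (1.5 mm above the underside); axes as spatula_grip.
- coaster_1_mid (a point): Coaster 1, a loose round disc 64 mm in diameter and 12 mm thick, 0.05 kg: pale wood face on one side (+z of its axes), cork pad on the other (-z). The point is its centre, half-way through. Starts wood up in one lane of the rack; two or three coasters are there, an absent one has no value.
- coaster_2_mid (a point): Coaster 2, a loose round disc 64 mm in diameter and 12 mm thick, 0.05 kg: pale wood face on one side (+z of its axes), cork pad on the other (-z). The point is its centre, half-way through. Starts wood up in one lane of the rack; two or three coasters are there, an absent one has no value.
- coaster_3_mid (a point): Coaster 3, a loose round disc 64 mm in diameter and 12 mm thick, 0.05 kg: pale wood face on one side (+z of its axes), cork pad on the other (-z). The point is its centre, half-way through. Starts wood up in one lane of the rack; two or three coasters are there, an absent one has no value.
- spring_clamp: Bystander: black spring clamp, 55x119x26 mm, near the rack's front right corner; not part of the job, leave it alone. Origin at its underside.
- block_a: Bystander: beech block, 60x97x46 mm, in front of the mat; not part of the job, leave it alone. Origin at its underside.
Things that resemble listed ones, but are neither listed nor needed, are in the scene too. What is shaped like the part that bears coaster_1_mid but red is not meant.

How it is judged:
By the outcome, as a careful person would: the job done as asked, in the order asked, and still so for the second after the job is handed in, with the robot touching nothing.
Of coaster_1, coaster_2, coaster_3 only 2 to 3 are there at a start; the rules pass over those that are not, and their reading is None.
At some moment in a run one of spatula may be knocked a few centimetres aside while the robot is not near it.
It also fails if it takes over 208 s, if anything falls off the work surface, if the arm or the gripper's body presses on something with over 40 N, if the wrist force passes 120 N, or if a joint passes its speed limit or range.

### The arm

A 7-joint arm with a two-finger parallel gripper is mounted at the origin on the work surface; the furniture and walls round the work are solid. World frame = base frame: x ahead of the robot, y to its left, z up, the work surface at z = 0. Lengths are in m, angles in rad, forces in N, time in s.
With the tool pointing down it reaches from about 0.4 to 0.875 m from the base axis. Payload 19.3 kg.
Tool frame: the origin (TCP) lies between the finger pads; the fingertips stand 8 mm ahead of it and the grasp point (between the pads) lies 11 mm behind it; z points along the fingers, y is the line along which they close (so a half turn about z gives the same grasp; the last joint's range is limited). The gripper opens to 85 mm and grips with 20 to 120 N. Pads are 22 mm wide; open, the fingers measure 114 mm over their backs; the gripper's body (76 mm by 85 mm) begins 54 mm behind the grasp point. The pads swing forward as they close: fully open they stand 13 mm farther back than shut.
Start: joints at [-1.408, 0.521, -0.036, 1.599, 0.021, 1.021, -0.113], TCP at [0.144, 0.608, 0.211] pointing down, gripper open.
Joint ranges: [-2.91, 2.91], [-0.3, 2.13], [-1.5, 1.42], [0.17, 2.43], [-1.26, 4.41], [0.16, 1.93], [-2.52, 2.52]. Speed limits (rad/s): [1.89, 1.89, 2.39, 2.39, 3.01, 3.01, 3.01].

### API

Orientations are given as a unit quaternion [x, y, z, w].
In Python, from plant import status, vision, env gives the robot as it stands.
- The arm moves only by the tool drive_tool, never from a script. Its argument "targets" is a list of rows, each an object with "translation": the shift along the tool's x, y, z in m, a list of three; "angular": the turn, a rotation vector about the tool's x, y, z in degrees, a list of three; "gripper": the gripper's target within -1 to 1 (fully open at 1, half-way at 0, shut at -1). In form: [{"translation": [dx, dy, dz], "angular": [wx, wy, wz], "gripper": gripper}, ...]. A call has 1 to 10 rows; each row shifts and turns the commanded pose from where the row before left it, along the tool's axes as they then stand; what a row does not reach is not made up. A row lasts 1/8 s, in which the tool goes at most 62.5 mm and 10.7 degrees, less where a joint would pass 70% of its speed; a pose out of reach is approached as far as the arm can. A call is refused whole if a number of a shift passes 0.0625 or a number of a turn 10.7, either way. A call with a gripper value outside its range is refused whole. The fingers move at their own pace and stop on an object; the grip force is fixed at half the most. Time passes only in rows, so rows that do not move let the fingers close. It gives the time, the measured TCP pose, the force, the opening and the grip force at its end, in the units of the state.
- status.observe(): the state, without advancing time (a new reading comes with each control period).
- vision.read_camera(name): name is "side" or "top"; returns the picture (420x560x3 uint8, red, green, blue); there is no depth.
- vision.camera_params(name): a dict with "fx", "fy", "cx", "cy" (pixels), "R" (3x3) and "t" (3): a world point X has camera coordinates R X + t. Camera axes: x right, y down, z forward; pixel columns grow to the right and rows downward; lengths in m; the calibration is good to about 2 mm. A picture is of the moment at which its call begins. camera_params takes no time and is no camera call.
- env.job_done(): hands the job in; it is judged then, once.
The state is a dict: "t": time; "joint_positions": joint angles; "qvel": joint speeds; "effort": joint torques, N m; "ee_pos": TCP position; "tool_rot": TCP orientation; "ft_force": force on the tool from outside, world axes, zero at the start; "wrist_torque": the same for the moment, N m; "finger_gap": opening from 0.0 (shut) to 1.0 (fully open); "grip_force": force on a finger pad.
Only numpy, scipy, OpenCV 4.12 (cv2) and the standard library are available. Lean on these libraries where they do the work, as an engineer would, in place of code of your own. Each camera call takes 0.05 s, during which the arm holds its last target. There are 200 camera calls.

## Working session

There is one attempt and no reset: what is moved stays moved. The work goes in short steps, Python scripts to look and compute and a tool call to move; the robot and the scene stay as the last step left them, time stands still between calls to the robot, and variables do not carry over. Pictures are saved under pics/ and viewed, at most 14 in all, crops included, and the job is handed in when it is done.

Besides the shell and the picture viewer there is one more tool, called as name([rows], argument=value, ...), one row to a line, values as JSON. drive_tool: Moves the arm, as the interface text tells. Its arguments: {"type":"object","properties":{"targets":{"type":"array","items":{"type":"object","properties":{"translation":{"type":"array","items":{"type":"number"}},"angular":{"type":"array","items":{"type":"number"}},"gripper":{"type":"number"}}}}},"required":["targets"]}

```bash
ls; mkdir -p pics; python3 - <<'E'
from plant import status, vision, env
import cv2, json
s=status.observe(); print(s)
for n in("top","side"):
    im=vision.read_camera(n); cv2.imwrite(f"pics/{n}0.png",im[:,:,::-1])
    p=vision.camera_params(n); print(n,p)
E
```

```text
pics
{'t': 0.0, 'joint_positions': array([-1.40820978,  0.52200346, -0.03630493,  1.60000475,  0.02121965,
        1.02112222, -0.11278403]), 'qvel': array([ 1.88488893e-03,  6.91104788e-04,  1.05889833e-03,  1.16978989e-03,
       -1.67019018e-03, -1.14289445e-03, -1.36659530e-05]), 'effort': array([-1.79675284e-03, -9.27109051e+01,  1.97895862e+00, -3.69929409e+01,
        1.76573783e-02,  8.31015495e-03,  3.89903960e-05]), 'ee_pos': array([0.14415365, 0.60777141, 0.21083376]), 'tool_rot': array([ 1.16132256e-01,  9.93233591e-01, -5.76108253e-04, -1.13631872e-05]), 'ft_force': array([ 0.63382109, -0.44424369, -0.45137876]), 'wrist_torque': array([ 0.0276193 , -0.02264892, -0.01245487]), 'grip_force': 0.0, 'finger_gap': 1.0012356974320298}
top {'fx': 435.46364730636566, 'fy': 435.46364730636566, 'cx': 282.7856242162302, 'cy': 205.03534206884936, 'R': array([[-0.02566804, -0.99959523, -0.0122692 ],
       [-0.99647162,  0.02656504, -0.07961541],
       [ 0.07990912,  0.01018234, -0.99675015]]), 't': array([-0.06094866,  0.3988098 ,  1.27137174])}
side {'fx': 392.2486958536985, 'fy': 392.2486958536985, 'cx': 277.0334889327467, 'cy': 207.70329224861186, 'R': array([[ 0.94934045, -0.3142136 , -0.00474707],
       [-0.13171095, -0.3841352 , -0.91383389],
       [ 0.28531552,  0.86816471, -0.40606045]]), 't': array([-0.38794899,  0.11168073,  1.2626494 ])}
```

View pics/top0.png

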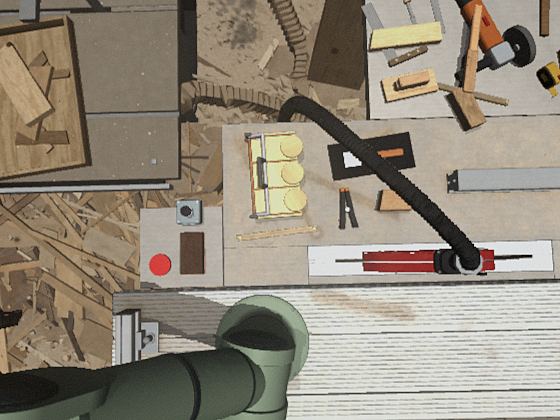

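View pics/side0.png

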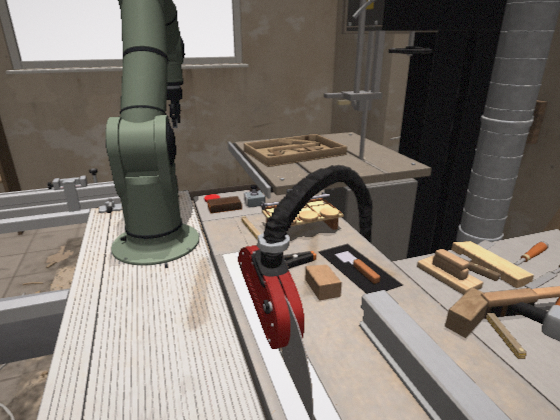

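```bash
python3 - <<'E'
import cv2
t=cv2.imread("pics/top0.png");s=cv2.imread("pics/side0.png")
cv2.imwrite("pics/c1.png",cv2.resize(t[95:275,140:425],None,fx=2.8,fy=2.8,interpolation=cv2.INTER_CUBIC))
cv2.imwrite("pics/c2.png",cv2.resize(s[160:310,195:405],None,fx=3.8,fy=3.8,interpolation=cv2.INTER_CUBIC))
E
```

```text
(no output)
```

View pics/c1.png

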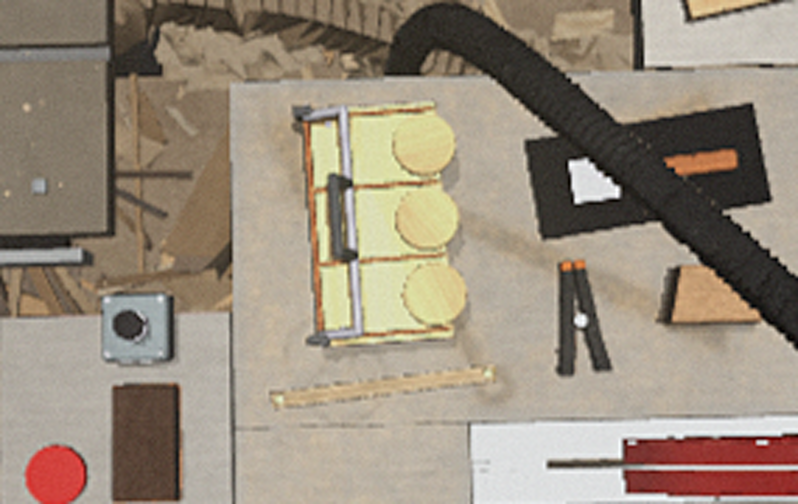

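View pics/c2.png

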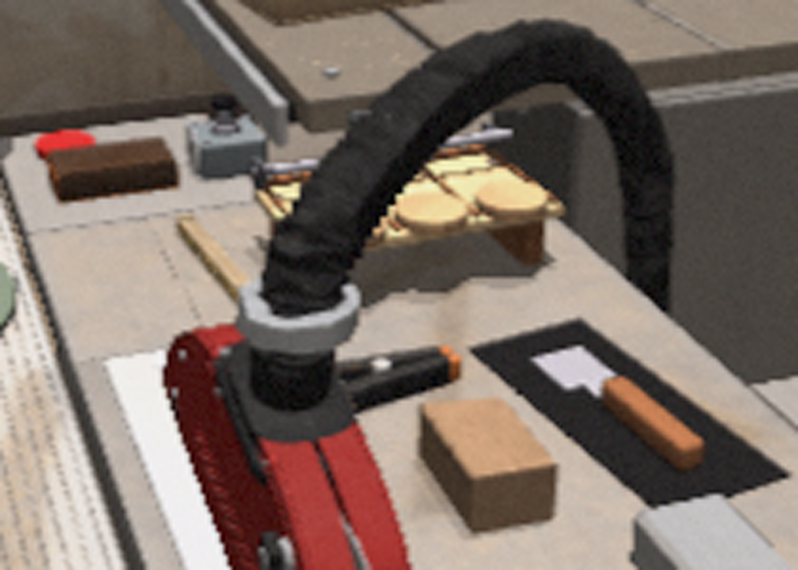

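```bash
cat > h.py <<'E'
import numpy as np, cv2
from plant import status, vision, env
from scipy.spatial.transform import Rotation as Ro
P={n:vision.camera_params(n) for n in("top","side")}
def proj(n,X):
    p=P[n]; c=np.atleast_2d(X)@p["R"].T+p["t"]
    return np.c_[p["fx"]*c[:,0]/c[:,2]+p["cx"],p["fy"]*c[:,1]/c[:,2]+p["cy"]]
def ray(n,uv):
    p=P[n]; uv=np.atleast_2d(np.asarray(uv,float))
    d=np.c_[(uv[:,0]-p["cx"])/p["fx"],(uv[:,1]-p["cy"])/p["fy"],np.ones(len(uv))]@p["R"]
    return -p["R"].T@p["t"],d
def onz(n,uv,z):
    o,d=ray(n,uv); return (o+d*((z-o[2])/d[:,2])[:,None])[:,:2]
def tri(a,b):
    (o1,d1),(o2,d2)=ray("top",a),ray("side",b); d1,d2=d1[0]/np.linalg.norm(d1),d2[0]/np.linalg.norm(d2)
    k=np.linalg.lstsq(np.c_[d1,-d2],o2-o1,rcond=None)[0]
    p,q=o1+k[0]*d1,o2+k[1]*d2; return (p+q)/2,np.linalg.norm(p-q)
def grab(n,f):
    im=vision.read_camera(n)[:,:,::-1].copy(); cv2.imwrite("pics/"+f,im); return im
E
python3 - <<'E'
from h import *
np.set_printoptions(precision=4,suppress=True)
t=cv2.imread("pics/top0.png"); s=cv2.imread("pics/side0.png")
h=cv2.cvtColor(t,cv2.COLOR_BGR2HSV)
for nm,(u,v) in dict(cA=(291,146),cB=(292,173),cC=(295,200),deck=(272,160),bench=(330,230),mat=(335,175),blade=(352,160),handle=(390,153),cap=(186,211),bar=(264,180),chandle=(261,172)).items(): print(nm,h[v,u],t[v,u])
m=((h[...,0]>18)&(h[...,0]<32)&(h[...,1]>85)&(h[...,2]>170)).astype(np.uint8); m[:120]=0;m[225:]=0;m[:,:240]=0;m[:,312:]=0
cv2.imwrite("pics/m.png",cv2.resize(m*255,None,fx=1,fy=1))
# deck corners guess
g=lambda x,y:(140+x/2.8,95+y/2.8)
print("deckR far",onz("top",g(436,104),.06),"near",onz("top",g(452,338),.06))
print("deck lip far",onz("top",g(305,118),.068),"near",onz("top",g(318,338),.068))
for p in((424,144),(427,219),(434,294)): print("co",onz("top",g(*p),.072))
for p in((526,140),(752,103),(770,202),(542,238)): print("mat",onz("top",g(*p),.003))
print("blade",onz("top",g(570,182),.005),"handle end",onz("top",g(738,158),.025))
print("cap",onz("top",g(128,323),.074))
# hose
hm=(s.max(2)<75)
for p in((290,110),(300,97),(320,105),(340,125),(360,147),(380,170),(400,190),(420,208),(440,227),(460,245)):
    o,d=ray("top",p); zs=np.arange(0.0,.6,.01); X=o+d*((zs-o[2])/d[0,2])[:,None]; q=proj("side",X).round().astype(int)
    ok=[(round(z,2)) for z,x in zip(zs,q) if 0<=x[0]<560 and 0<=x[1]<420 and hm[x[1],x[0]] and x[0]>240]
    print(p,ok and (ok[0],ok[-1],len(ok)), X[int(np.median(ok)*100)] if ok else None)
E
```

```text
cA [ 26  79 216] [149 208 216]
cB [ 27  81 218] [149 210 218]
cC [ 27  77 221] [154 215 221]
deck [ 23  83 206] [139 191 206]
bench [ 24  33 185] [161 180 185]
mat [17 34 52] [45 49 52]
blade [ 90   3 222] [222 222 219]
handle [ 12 159 186] [ 70 117 186]
cap [ 8 15 66] [62 63 66]
bar [156   8 159] [158 154 159]
chandle [53 13 81] [77 81 78]
deckR far [[ 0.6038 -0.1146]] near [[ 0.3616 -0.1241]]
deck lip far [[0.5911 0.0203]] near [[0.3648 0.0116]]
co [[ 0.5597 -0.1009]]
co [[ 0.4825 -0.1019]]
co [[ 0.4059 -0.1068]]
mat [[ 0.5759 -0.2117]]
mat [[ 0.6094 -0.4559]]
mat [[ 0.5013 -0.4699]]
mat [[ 0.4692 -0.2251]]
blade [[ 0.5285 -0.257 ]] handle end [[ 0.5455 -0.432 ]]
cap [[0.3846 0.2026]]
(290, 110) (np.float64(0.0), np.float64(0.21), 22) [ 0.6575 -0.0994  0.1   ]
(300, 97) (np.float64(0.0), np.float64(0.55), 20) [ 0.6973 -0.1289  0.09  ]
(320, 105) (np.float64(0.01), np.float64(0.45), 18) [ 0.6693 -0.184   0.1   ]
(340, 125) (np.float64(0.02), np.float64(0.3), 24) [ 0.6026 -0.2341  0.13  ]
(360, 147) (np.float64(0.01), np.float64(0.39), 18) [ 0.5298 -0.2775  0.18  ]
(380, 170) (np.float64(0.0), np.float64(0.36), 15) [ 0.4618 -0.318   0.22  ]
(400, 190) (np.float64(0.08), np.float64(0.34), 12) [ 0.4158 -0.3784  0.17  ]
(420, 208) (np.float64(0.2), np.float64(0.35), 8) [ 0.3597 -0.3912  0.29  ]
(440, 227) (np.float64(0.1), np.float64(0.36), 14) [ 0.3157 -0.4523  0.24  ]
(460, 245) (np.float64(0.0), np.float64(0.3), 12) [ 0.2712 -0.4979  0.24  ]
```

```bash
python3 - <<'E'
from h import *
np.set_printoptions(precision=3,suppress=True)
# hose centre line in side view (full-image px) from c2 crop
c=np.array([(292,370),(300,290),(330,220),(385,140),(450,80),(530,42),(590,60),(635,130),(650,200),(650,290)])/3.8+[195,160]
from scipy.interpolate import interp1d
k=np.r_[0,np.cumsum(np.linalg.norm(np.diff(c,axis=0),axis=1))]; f=interp1d(k,c,axis=0); S=f(np.linspace(0,k[-1],200))
for p in((287,112),(292,102),(300,100),(310,100),(320,106),(330,115),(340,125),(350,136),(360,147),(370,158),(380,168),(390,178),(400,188),(410,198),(420,208),(430,218),(440,228),(455,243),(470,258)):
    o,d=ray("top",p); zs=np.arange(0.0,.6,.005); X=o+d*((zs-o[2])/d[0,2])[:,None]; q=proj("side",X)
    D=np.linalg.norm(q[:,None]-S[None],axis=2).min(1)
    loc=[i for i in range(1,len(D)-1) if D[i]<3.5 and D[i]<=D[i-1] and D[i]<=D[i+1]]
    print(p,[(X[i].round(3).tolist(),D[i].round(1)) for i in loc])
h=cv2.cvtColor(cv2.imread("pics/top0.png"),cv2.COLOR_BGR2HSV); t=cv2.imread("pics/top0.png")
or_=((h[...,0]<18)&(h[...,1]>130)&(h[...,2]>130)).astype(np.uint8); or_[:130]=0;or_[185:]=0;or_[:,:320]=0;or_[:,430:]=0
wh=((t.min(2)>180)).astype(np.uint8); wh[:135]=0;wh[180:]=0;wh[:,:335]=0;wh[:,375:]=0
for nm,m in(("handle",or_),("blade",wh)):
    n,l,st,ce=cv2.connectedComponentsWithStats(m); i=1+st[1:,4].argmax(); print(nm,st[i],ce[i]); pts=np.argwhere(l==i)[:,::-1].astype(np.float32); print(cv2.boxPoints(cv2.minAreaRect(pts)))
E
```

```text
(287, 112) [([0.627, -0.09, 0.185], np.float64(0.4))]
(292, 102) [([0.695, -0.106, 0.055], np.float64(0.2)), ([0.69, -0.106, 0.07], np.float64(0.2)), ([0.687, -0.106, 0.08], np.float64(0.1)), ([0.682, -0.106, 0.095], np.float64(0.1)), ([0.677, -0.105, 0.11], np.float64(0.2)), ([0.674, -0.105, 0.12], np.float64(0.1))]
(300, 100) []
(310, 100) []
(320, 106) []
(330, 115) [([0.633, -0.208, 0.125], np.float64(2.3)), ([0.623, -0.205, 0.16], np.float64(2.0))]
(340, 125) [([0.617, -0.241, 0.075], np.float64(0.4)), ([0.615, -0.24, 0.085], np.float64(0.3)), ([0.604, -0.235, 0.125], np.float64(2.6)), ([0.6, -0.233, 0.14], np.float64(2.6)), ([0.585, -0.226, 0.195], np.float64(0.4))]
(350, 136) [([0.589, -0.271, 0.055], np.float64(3.4)), ([0.544, -0.243, 0.245], np.float64(0.2))]
(360, 147) [([0.513, -0.264, 0.26], np.float64(0.5))]
(370, 158) [([0.483, -0.284, 0.275], np.float64(0.7))]
(380, 168) [([0.456, -0.304, 0.285], np.float64(0.7))]
(390, 178) [([0.432, -0.326, 0.285], np.float64(0.8))]
(400, 188) [([0.407, -0.347, 0.29], np.float64(0.4))]
(410, 198) [([0.383, -0.368, 0.295], np.float64(0.8))]
(420, 208) [([0.36, -0.391, 0.29], np.float64(0.9))]
(430, 218) [([0.336, -0.413, 0.29], np.float64(0.3))]
(440, 228) [([0.312, -0.435, 0.29], np.float64(0.7))]
(455, 243) [([0.277, -0.473, 0.275], np.float64(0.5))]
(470, 258) [([0.24, -0.514, 0.255], np.float64(0.5))]
handle [378 149  25   8 151] [390.563 152.556]
[[377.631 151.046]
 [401.877 148.015]
 [402.677 154.415]
 [378.431 157.446]]
blade [343 152  18  16 177] [350.232 159.859]
[[342.66 152.62]
 [358.34 150.38]
 [360.42 164.94]
 [344.74 167.18]]
```

```bash
cat >> h.py <<'E'
RO=np.array([.4807,-.0674,0]); RY=.039
RR=Ro.from_euler("z",RY).as_matrix()
def rk(p): return RO+RR@np.asarray(p,float)      # rack -> world
def inrk(X): return RR.T@(np.asarray(X)-RO)
E
python3 - <<'E'
from h import *
np.set_printoptions(precision=4,suppress=True)
g=lambda x,y:(140+x/2.8,95+y/2.8)
for th in np.radians([0,5,10,15,20,30]):
    y=.08-.04*np.cos(th)+.036*np.sin(th); z=.079+.04*np.sin(th)+.036*np.cos(th)
    b=(0,.08-.04*np.cos(th),.079+.04*np.sin(th))
    print(np.degrees(th),"handle",proj("top",rk((0,y,z))),proj("side",rk((0,y,z))),"bar",proj("top",rk((.08,b[1],b[2]))))
print("obs handle",g(342,217),"bar far",g(346,150))
print(rk((0,.04,.115)),"plunger red")
from scipy.spatial.transform import Rotation as R
s=status.observe(); print(R.from_quat(s["tool_rot"]).as_matrix())
E
```

```text
0.0 handle [[265.568 172.77 ]] [[299.1695 194.1305]] bar [[264.4924 146.8708]]
5.0 handle [[264.3053 172.6614]] [[298.8001 192.8756]] bar [[264.3722 146.6126]]
10.0 handle [[262.9397 172.5758]] [[298.3972 191.6772]] bar [[264.1447 146.362 ]]
14.999999999999998 handle [[261.482  172.5142]] [[297.9645 190.5451]] bar [[263.8108 146.1211]]
20.0 handle [[259.9438 172.4772]] [[297.5055 189.4886]] bar [[263.3723 145.8918]]
29.999999999999996 handle [[256.6777 172.4786]] [[296.5251 187.6344]] bar [[262.1924 145.4757]]
obs handle (262.14285714285717, 172.5) bar far (263.57142857142856, 148.57142857142858)
[ 0.4791 -0.0274  0.115 ] plunger red
[[-0.973   0.2307 -0.0002]
 [ 0.2307  0.973  -0.001 ]
 [-0.0001 -0.001  -1.    ]]
```

drive_tool([
  {"translation": [0, 0, -0.02], "angular": [0, 0, -7.8], "gripper": 0.2},
  {"translation": [0, 0, -0.02], "angular": [0, 0, -7.8], "gripper": 0.2},
  {"translation": [-0.025, -0.053, 0], "angular": [0, 0, 0], "gripper": 0.2},
  {"translation": [-0.025, -0.053, 0], "angular": [0, 0, 0], "gripper": 0.2},
  {"translation": [-0.025, -0.053, 0], "angular": [0, 0, 0], "gripper": 0.2},
  {"translation": [-0.025, -0.053, 0], "angular": [0, 0, 0], "gripper": 0.2},
  {"translation": [-0.025, -0.053, 0], "angular": [0, 0, 0], "gripper": 0.2},
  {"translation": [-0.025, -0.053, 0], "angular": [0, 0, 0], "gripper": 0.2},
  {"translation": [-0.025, -0.053, 0], "angular": [0, 0, 0], "gripper": 0.2},
  {"translation": [0, 0, 0], "angular": [0, 0, 0], "gripper": 0.2},
])

```text
t: 1.35
ee_pos: [0.3351, 0.241, 0.2515]
tool_rot: [-0.017, 1.0, -0.0, 0.0]
ft_force: [-0.2, 1.1, -0.3]
finger_gap: 0.601
grip_force: 0.0
```

drive_tool([
  {"translation": [-0.0267, -0.0532, 0], "angular": [0, 0, 0], "gripper": 0},
  {"translation": [-0.0267, -0.0532, 0], "angular": [0, 0, 0], "gripper": 0},
  {"translation": [-0.0267, -0.0532, 0], "angular": [0, 0, 0], "gripper": 0},
  {"translation": [-0.0267, -0.0532, 0], "angular": [0, 0, 0], "gripper": 0},
  {"translation": [-0.0267, -0.0532, 0], "angular": [0, 0, 0], "gripper": 0},
  {"translation": [0, 0, 0.03], "angular": [0, 0, 0], "gripper": 0},
  {"translation": [0, 0, 0.03], "angular": [0, 0, 0], "gripper": 0},
  {"translation": [0, 0, 0.02], "angular": [0, 0, 0], "gripper": 0},
  {"translation": [0, 0, 0], "angular": [0, 0, 0], "gripper": 0},
])

```text
t: 2.48
ee_pos: [0.4769, -0.0157, 0.1703]
tool_rot: [-0.02, 1.0, -0.0, -0.001]
ft_force: [0.1, -0.7, 0.8]
finger_gap: 0.499
grip_force: 0.0
```

```bash
python3 - <<'E'
from h import *
s=status.observe(); print(s["joint_positions"].round(4),inrk(s["ee_pos"]),s["ee_pos"])
t=grab("top","t1.png");d=grab("side","s1.png")
a=cv2.resize(t[110:230,210:320],None,fx=4,fy=4,interpolation=2);b=cv2.resize(d[140:260,240:330],None,fx=4,fy=4,interpolation=2)
cv2.imwrite("pics/c3.png",np.hstack([a,b]))
E
```

```text
[-0.3146  0.3586  0.2823  2.0306 -0.1402  0.7731  1.6624] [-0.0018057   0.05181158  0.17033136] [ 0.47687554 -0.01569822  0.17033136]
```

View pics/c3.png

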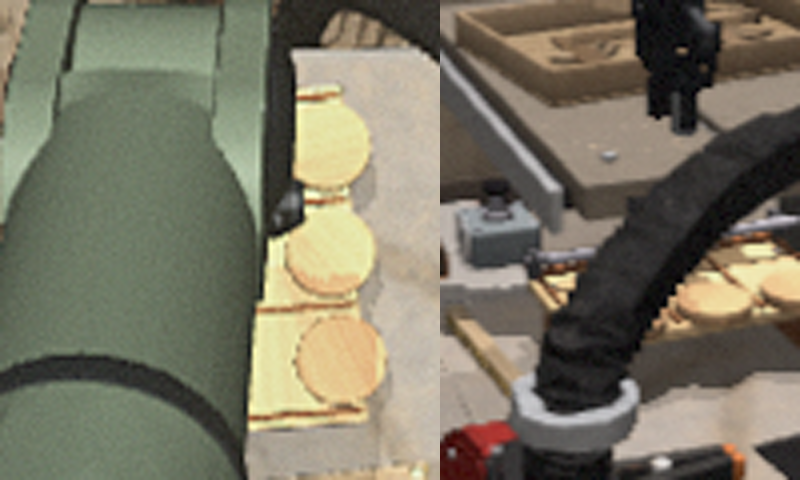

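drive_tool([
  {"translation": [0, -0.004, 0.03], "angular": [0, 0, 0], "gripper": 0},
  {"translation": [0, 0, 0.028], "angular": [0, 0, 0], "gripper": 0},
  {"translation": [0, 0, 0], "angular": [0, 0, 0], "gripper": -1},
  {"translation": [0, 0, 0], "angular": [0, 0, 0], "gripper": -1},
  {"translation": [0, 0, 0], "angular": [0, 0, 0], "gripper": -1},
  {"translation": [0, 0, 0], "angular": [0, 0, 0], "gripper": -1},
  {"translation": [0, 0, 0], "angular": [0, 0, 0], "gripper": -1},
])

```text
t: 3.45
ee_pos: [0.4779, -0.0202, 0.1137]
tool_rot: [-0.02, 1.0, 0.0, 0.0]
ft_force: [-0.4, -0.4, -0.2]
finger_gap: -0.001
grip_force: 0.0
```

```bash
python3 - <<'E'
from h import *
s=status.observe(); print(inrk(s["ee_pos"]),s["ee_pos"])
t=grab("top","t2.png");d=grab("side","s2.png")
for z in(0.106,.1137): print(proj("side",np.r_[s["ee_pos"][:2],z]), proj("top",np.r_[s["ee_pos"][:2],z]))
a=cv2.resize(t[110:210,230:300],None,fx=5,fy=5,interpolation=2);b=cv2.resize(d[150:250,250:330],None,fx=5,fy=5,interpolation=2)
cv2.imwrite("pics/c4.png",np.hstack([a,b]))
E
```

```text
[-0.00098872  0.04729488  0.1137265 ] [ 0.477868   -0.02017964  0.1137265 ]
[[298.00176648 195.87092525]] [[263.12561728 173.79727858]]
[[298.04012714 193.77622507]] [[262.96506036 173.37361787]]
```

View pics/c4.png

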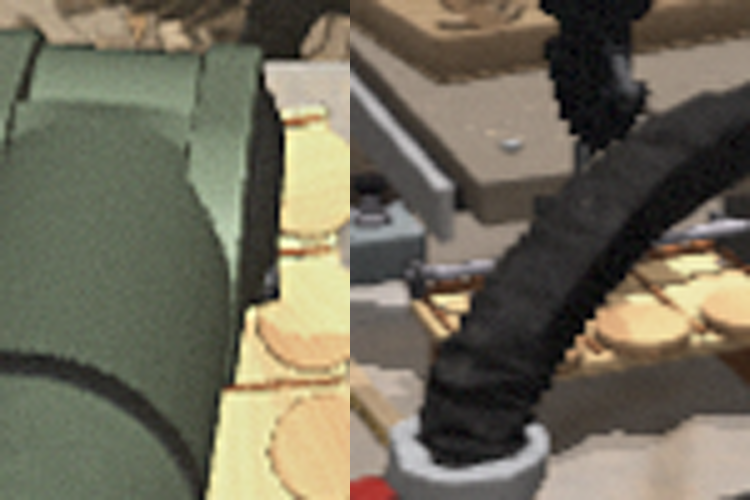

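drive_tool([
  {"translation": [0, 0, -0.05], "angular": [0, 0, 0], "gripper": 0},
  {"translation": [0, 0, -0.05], "angular": [0, 0, 0], "gripper": 0},
  {"translation": [0, 0.06, 0], "angular": [0, 0, 0], "gripper": 0},
  {"translation": [0, 0.06, 0], "angular": [0, 0, 0], "gripper": 0},
  {"translation": [0, 0.06, 0], "angular": [0, 0, 0], "gripper": 0},
  {"translation": [0, 0.06, 0], "angular": [0, 0, 0], "gripper": 0},
  {"translation": [0, 0, 0], "angular": [0, 0, 0], "gripper": 0},
])

```text
t: 4.42
ee_pos: [0.4672, 0.2241, 0.213]
tool_rot: [-0.023, 1.0, 0.0, -0.0]
ft_force: [0.0, -1.0, 0.5]
finger_gap: 0.502
grip_force: 0.0
```

```bash
python3 - <<'E'
from h import *
t=grab("top","t3.png");d=grab("side","s3.png");t0=cv2.imread("pics/top0.png")
a=cv2.resize(t[125:225,240:310],None,fx=5,fy=5,interpolation=2);b=cv2.resize(t0[125:225,240:310],None,fx=5,fy=5,interpolation=2)
cv2.imwrite("pics/c5.png",np.hstack([a,b]))
E
```

```text
(no output)
```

View pics/c5.png

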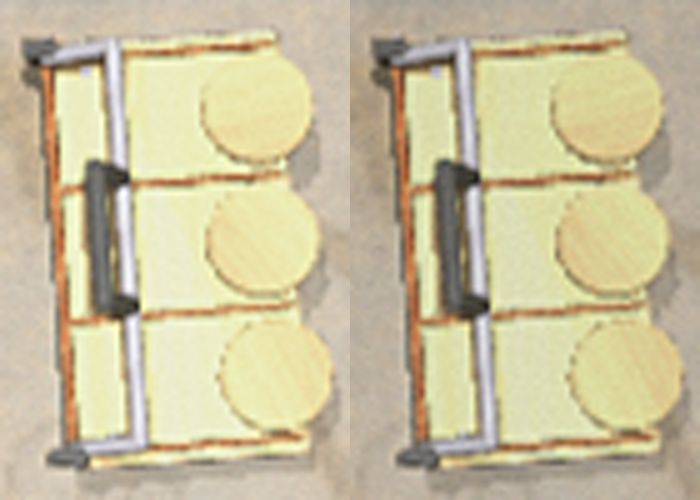

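View s3.

```bash
python3 - <<'E'
from h import *
s=status.observe(); e=s["ee_pos"]; print(e)
d=cv2.imread("pics/s3.png"); 
b=cv2.resize(d[110:230,215:335],None,fx=5,fy=5,interpolation=2)
M=Ro.from_quat(s["tool_rot"]).as_matrix()
for X,c in((e,(0,0,255)),(e+M[:,2]*.008,(0,255,0)),(rk((0,.0538,.1258)),(255,0,0)),(rk((.036,.0538,.1258)),(255,0,0)),(rk((-.036,.0538,.1258)),(255,0,0))):
    q=(proj("side",X)[0]-[215,110])*5; cv2.circle(b,tuple(q.astype(int).tolist()),4,c,1)
cv2.imwrite("pics/c6.png",b)
E
```

```text
[0.468035   0.21972735 0.21317662]
```

View pics/c6.png

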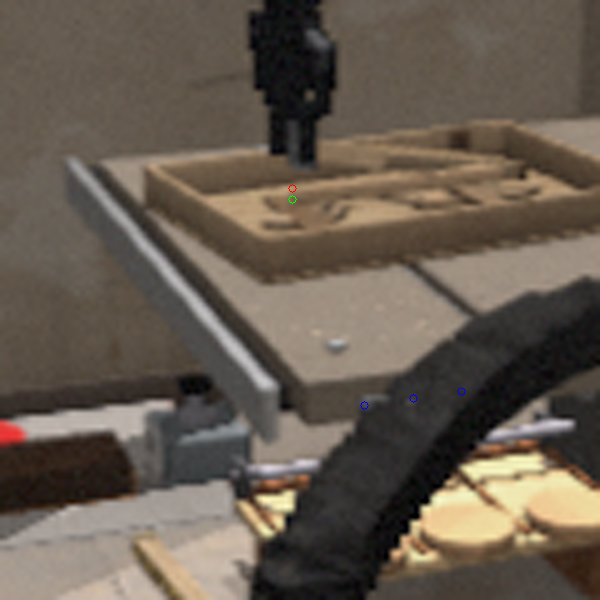

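drive_tool([
  {"translation": [0, 0, 0], "angular": [0, 0, 0], "gripper": -1},
  {"translation": [0, 0, 0], "angular": [0, 0, 0], "gripper": -1},
  {"translation": [0, 0, 0], "angular": [0, 0, 0], "gripper": -1},
  {"translation": [0, 0, 0], "angular": [0, 0, 0], "gripper": -1},
])

```text
t: 5.03
ee_pos: [0.4683, 0.2193, 0.2135]
tool_rot: [-0.019, 1.0, 0.0, 0.0]
ft_force: [-1.0, -0.2, -0.7]
finger_gap: -0.005
grip_force: 0.0
```

```bash
python3 - <<'E'
from h import *
s=status.observe(); e=s["ee_pos"]; print(e,s["finger_gap"])
d=grab("side","s4.png")
b=cv2.resize(d[110:160,255:295],None,fx=8,fy=8,interpolation=cv2.INTER_NEAREST)
d0=cv2.imread("pics/s3.png"); b=np.hstack([b,cv2.resize(d0[110:160,255:295],None,fx=8,fy=8,interpolation=cv2.INTER_NEAREST)])
M=Ro.from_quat(s["tool_rot"]).as_matrix()
for X,c in((e,(0,0,255)),(e+M[:,2]*.008,(0,255,0)),(e-M[:,2]*.011,(255,0,0))):
    q=(proj("side",X)[0]-[255,110])*8; print(q); cv2.circle(b,tuple(q.astype(int).tolist()),4,c,1)
cv2.imwrite("pics/c7.png",b)
E
```

```text
[0.46834798 0.21934115 0.21345402] -0.005418177818769402
[148.52736571 301.89023307]
[148.66686672 318.18726712]
[148.3345622  279.36620061]
```

View pics/c7.png

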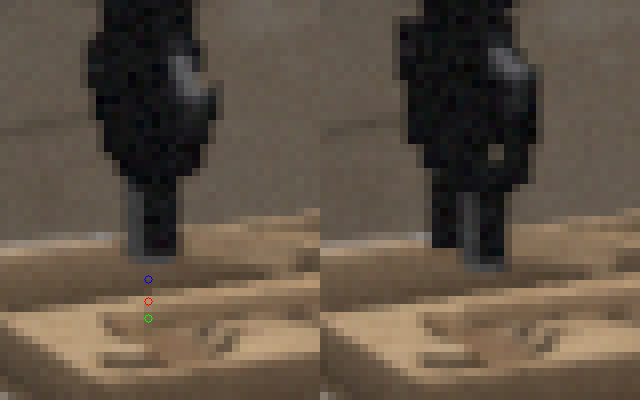

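```bash
python3 - <<'E'
from h import *
for p in((.0004,-.0346,.072),(.0776,-.0366,.072)): print(proj("side",rk(p)))
for p in((.5759,-.2117,.003),(.5013,-.4699,.003),(.3846,.2026,.074),(.5285,-.257,.005)): print(proj("side",p))
f=lambda x,y:(195+x/3.8,160+y/3.8)
print("obs",f(430,210),f(512,195),"mat near left",f(580,320),f(785,475),"cap",f(224,102),"blade",f(555,358))
E
```

```text
[[308.15348958 214.28078028]]
[[329.53841024 210.99264172]]
[[348.18440218 243.83708932]]
[[369.76710527 295.64555885]]
[[254.59654485 185.89127434]]
[[341.23915945 252.67051861]]
obs (308.1578947368421, 215.26315789473685) (329.7368421052631, 211.31578947368422) mat near left (347.63157894736844, 244.21052631578948) (401.57894736842104, 285.0) cap (253.94736842105263, 186.8421052631579) blade (341.0526315789474, 254.21052631578948)
```

drive_tool([
  {"translation": [0, -0.0583, 0], "angular": [0, 0, 0], "gripper": 0.1},
  {"translation": [0, -0.0583, 0], "angular": [0, 0, 0], "gripper": 0.1},
  {"translation": [0, -0.0583, 0], "angular": [0, 0, 0], "gripper": 0.1},
  {"translation": [0, -0.0583, 0], "angular": [0, 0, 0], "gripper": 0.1},
  {"translation": [0, 0, 0.04], "angular": [0, 0, 0], "gripper": 0.1},
  {"translation": [0, 0, 0.04], "angular": [0, 0, 0], "gripper": 0.1},
  {"translation": [0, 0, 0.03], "angular": [0, 0, 0], "gripper": 0.1},
  {"translation": [0, 0, 0.013], "angular": [0, 0, 0], "gripper": 0.1},
  {"translation": [0, 0, 0], "angular": [0, 0, 0], "gripper": 0.1},
])

```text
t: 6.2
ee_pos: [0.4774, -0.0135, 0.0903]
tool_rot: [-0.02, 1.0, -0.0, -0.0]
ft_force: [-0.1, 0.1, -0.3]
finger_gap: 0.549
grip_force: 0.0
```

drive_tool([
  {"translation": [0, 0, 0], "angular": [0, 0, 0], "gripper": -1},
  {"translation": [0, 0, 0], "angular": [0, 0, 0], "gripper": -1},
  {"translation": [0, 0, 0], "angular": [0, 0, 0], "gripper": -1},
  {"translation": [0, 0, 0], "angular": [0, 0, 0], "gripper": -1},
])

```text
t: 6.7
ee_pos: [0.478, -0.0135, 0.0911]
tool_rot: [-0.02, 1.0, 0.0, 0.001]
ft_force: [-0.4, 0.2, 7.0]
finger_gap: 0.115
grip_force: 58.6
```

drive_tool([
  {"translation": [0, 0.0077, -0.0036], "angular": [0, 0, 0], "gripper": -1},
  {"translation": [0, 0.0077, -0.0022], "angular": [0, 0, 0], "gripper": -1},
  {"translation": [0, 0.0084, -0.001], "angular": [0, 0, 0], "gripper": -1},
  {"translation": [0, 0.0084, 0.0001], "angular": [0, 0, 0], "gripper": -1},
  {"translation": [0, 0.0083, 0.0015], "angular": [0, 0, 0], "gripper": -1},
  {"translation": [0, 0.008, 0.0028], "angular": [0, 0, 0], "gripper": -1},
  {"translation": [0, 0.0074, 0.004], "angular": [0, 0, 0], "gripper": -1},
  {"translation": [0, 0.0068, 0.0052], "angular": [0, 0, 0], "gripper": -1},
  {"translation": [0, 0.004, 0.003], "angular": [0, 0, 0], "gripper": -1},
  {"translation": [0, 0, 0], "angular": [0, 0, 0], "gripper": -1},
])

```text
t: 7.95
ee_pos: [0.4753, 0.05, 0.0823]
tool_rot: [-0.018, 1.0, -0.001, 0.001]
ft_force: [-9.7, -24.9, 42.2]
finger_gap: 0.116
grip_force: 67.4
```

drive_tool([
  {"translation": [0, -0.002, -0.003], "angular": [0, 0, 0], "gripper": -0.4},
  {"translation": [0, 0, 0], "angular": [0, 0, 0], "gripper": -0.4},
  {"translation": [0, 0, 0], "angular": [0, 0, 0], "gripper": -0.4},
  {"translation": [0, 0, -0.03], "angular": [0, 0, 0], "gripper": -0.4},
  {"translation": [0, 0, -0.05], "angular": [0, 0, 0], "gripper": -0.4},
  {"translation": [0, 0, -0.05], "angular": [0, 0, 0], "gripper": 0},
  {"translation": [0, 0, -0.05], "angular": [0, 0, 0], "gripper": 0},
  {"translation": [0, 0, -0.05], "angular": [0, 0, 0], "gripper": 0},
  {"translation": [0, 0, -0.05], "angular": [0, 0, 0], "gripper": 0},
])

```text
t: 9.07
ee_pos: [0.4746, 0.0514, 0.3653]
tool_rot: [-0.02, 1.0, 0.0, 0.0]
ft_force: [0.3, 0.3, -0.7]
finger_gap: 0.501
grip_force: 0.0
```

```bash
python3 - <<'E'
from h import *
np.set_printoptions(precision=4,suppress=True)
s=status.observe(); print(s["joint_positions"],s["ee_pos"],s["t"])
t=grab("top","t5.png");d=grab("side","s5.png")
a=cv2.resize(t[125:225,220:420],None,fx=4,fy=4,interpolation=2);b=cv2.resize(d[155:205,240:340],None,fx=4,fy=4,interpolation=2)
b=np.hstack([b,np.zeros((200,400,3),np.uint8)]);cv2.imwrite("pics/c8.png",np.vstack([a,b]))
E
```

```text
[-0.5381  0.1402  0.3517  1.7626 -0.0509  1.2476  1.4372] [0.4746 0.0514 0.3653] 9.075
```

View pics/c8.png

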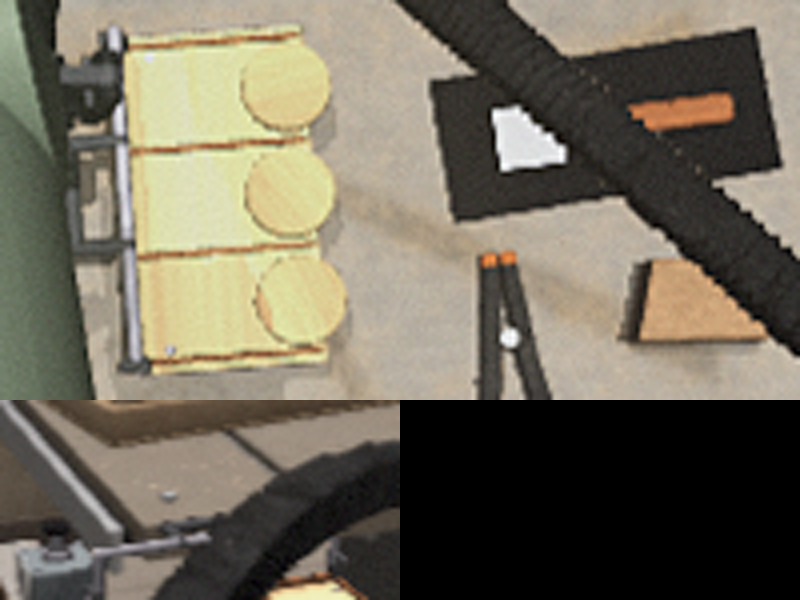

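```bash
cat > k.py <<'E'
from h import *
from scipy.optimize import least_squares
D=[([-1.40820978,0.52200346,-0.03630493,1.60000475,0.02121965,1.02112222,-0.11278403],[.14415,.60777,.21083]),
([-0.3146,0.3586,0.2823,2.0306,-0.1402,0.7731,1.6624],[.47688,-.0157,.17033]),
([-0.5381,0.1402,0.3517,1.7626,-0.0509,1.2476,1.4372],[.4746,.0514,.3653])]
E_=lambda a,x:Ro.from_euler(a,x)
def fk(q,v,s):
    h,L1,L2,L3,c,a1,a2=v; R=E_("z",-q[0]+c)*E_("y",q[1]); p=np.array([0,0,h]); pts=[p]
    p=p+R.apply([a1,0,L1]); pts.append(p); R=R*E_("z",s[0]*q[2])*E_("y",q[3])
    p=p+R.apply([a2,0,L2]); pts.append(p); R=R*E_("z",s[1]*q[4])*E_("y",q[5]); p=p+R.apply([0,0,L3]); pts.append(p)
    return pts,R
E
python3 - <<'E'
from k import *
np.set_printoptions(precision=3,suppress=True)
for s in((1,1),(1,-1),(-1,1),(-1,-1)):
    f=lambda v:np.r_[np.concatenate([(fk(q,v,s)[0][-1]-p) for q,p in D]),np.concatenate([(fk(q,v,s)[1].apply([0,0,1])+[0,0,1])*.3 for q,p in D]),(v[5:])*.02,(v[4]-0)*.001]
    r=least_squares(f,[.35,.42,.42,.25,-.07,0,0]); print(s,r.x,r.cost,np.abs(r.fun[:18]).max()); print(np.array(fk(D[2][0],r.x,s)[0]))
E
```

```text
(1, 1) [270.45    0.738  -0.524 272.107  -0.128   0.378  -1.29 ] 0.002961311601894853 0.04428794437210598
[[  0.      0.    270.45 ]
 [  0.438   0.19  271.128]
 [  0.421   0.082 272.516]
 [  0.453   0.073   0.41 ]]
(1, -1) [-1.001  0.639  0.191 -0.907 -0.173  0.192  0.099] 0.011565363615391957 0.08564789473887022
[[ 0.     0.    -1.001]
 [ 0.261  0.1   -0.396]
 [ 0.369  0.203 -0.55 ]
 [ 0.426  0.137  0.353]]
(-1, 1) [ 0.055  0.518  0.423  0.069 -0.101  0.007 -0.002] 0.0022162378623579106 0.05820628595890529
[[0.    0.    0.055]
 [0.072 0.033 0.568]
 [0.473 0.063 0.435]
 [0.473 0.056 0.366]]
(-1, -1) [-16.826   0.515   0.471 -16.908  -0.1    -0.008   0.085] 9.852751854347418e-06 0.002640735476097833
[[  0.      0.    -16.826]
 [  0.058   0.027 -16.315]
 [  0.476   0.054 -16.546]
 [  0.475   0.052   0.363]]
```

drive_tool([
  {"translation": [0.0082, -0.0536, 0], "angular": [0, 0, 0], "gripper": -1},
  {"translation": [0.0082, -0.0536, 0], "angular": [0, 0, 0], "gripper": -1},
  {"translation": [0.0082, -0.0536, 0], "angular": [0, 0, 0], "gripper": -1},
  {"translation": [0.0082, -0.0536, 0], "angular": [0, 0, 0], "gripper": -1},
  {"translation": [0.0082, -0.0536, 0], "angular": [0, 0, 0], "gripper": -1},
  {"translation": [0.0082, -0.0536, 0], "angular": [0, 0, 0], "gripper": -1},
  {"translation": [0.0082, -0.0536, 0], "angular": [0, 0, 0], "gripper": -1},
  {"translation": [0, 0, 0.02], "angular": [0, 0, 0], "gripper": -1},
  {"translation": [0, 0, 0.01], "angular": [0, 0, 0], "gripper": -1},
  {"translation": [0, 0, 0], "angular": [0, 0, 0], "gripper": -1},
])

```text
t: 10.42
ee_pos: [0.4325, -0.3251, 0.3331]
tool_rot: [-0.02, 1.0, 0.0, -0.001]
ft_force: [-0.3, -0.1, -0.7]
finger_gap: 0.001
grip_force: 0.0
```

```bash
python3 - <<'E'
from h import *
np.set_printoptions(precision=4,suppress=True)
s=status.observe(); e=s["ee_pos"];print(s["joint_positions"],e)
d=grab("side","s6.png");t=grab("top","t6.png")
q=proj("side",e)[0].astype(int); print(q)
a=cv2.resize(d[q[1]-60:q[1]+40,q[0]-50:q[0]+50],None,fx=5,fy=5,interpolation=2)
b=cv2.resize(t[100:200,300:360],None,fx=5,fy=5,interpolation=2); cv2.imwrite("pics/c9.png",np.hstack([a,b]))
E
```

```text
[ 0.0696  0.3177  0.6178  1.6784 -0.1946  1.209   2.3446] [ 0.4325 -0.3251  0.3331]
[326 157]
```

View pics/c9.png

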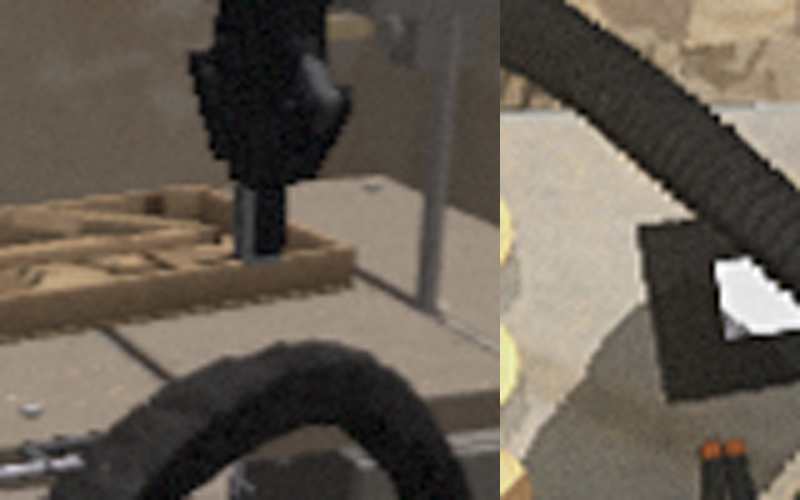

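drive_tool([
  {"translation": [0, 0, 0.015], "angular": [0, 0, 0], "gripper": -1},
  {"translation": [0, 0, 0.008], "angular": [0, 0, 0], "gripper": -1},
  {"translation": [0, 0, 0.004], "angular": [0, 0, 0], "gripper": -1},
  {"translation": [0, 0, 0.003], "angular": [0, 0, 0], "gripper": -1},
])

```text
t: 11.02
ee_pos: [0.4324, -0.3259, 0.3034]
tool_rot: [-0.02, 1.0, -0.0, -0.0]
ft_force: [0.0, 0.7, -0.1]
finger_gap: 0.0
grip_force: 0.0
```

drive_tool([
  {"translation": [0, 0, 0.003], "angular": [0, 0, 0], "gripper": -1},
  {"translation": [0, 0, 0.003], "angular": [0, 0, 0], "gripper": -1},
])

```text
t: 11.28
ee_pos: [0.4324, -0.326, 0.2975]
tool_rot: [-0.02, 1.0, -0.0, 0.0]
ft_force: [-0.3, -0.2, 0.6]
finger_gap: -0.002
grip_force: 0.0
```

drive_tool([
  {"translation": [0, 0, 0.003], "angular": [0, 0, 0], "gripper": -1},
  {"translation": [0, 0, 0.003], "angular": [0, 0, 0], "gripper": -1},
])

```text
t: 11.52
ee_pos: [0.4324, -0.326, 0.2914]
tool_rot: [-0.02, 1.0, -0.0, 0.0]
ft_force: [-0.3, 1.0, -0.5]
finger_gap: -0.004
grip_force: 0.0
```

drive_tool([
  {"translation": [0, 0, 0.003], "angular": [0, 0, 0], "gripper": -1},
  {"translation": [0, 0, 0.003], "angular": [0, 0, 0], "gripper": -1},
])

```text
t: 11.78
ee_pos: [0.4323, -0.3259, 0.2854]
tool_rot: [-0.02, 1.0, 0.0, -0.0]
ft_force: [1.0, 0.2, 0.9]
finger_gap: -0.002
grip_force: 0.0
```

drive_tool([
  {"translation": [0, 0, 0.003], "angular": [0, 0, 0], "gripper": -1},
  {"translation": [0, 0, 0.003], "angular": [0, 0, 0], "gripper": -1},
])

```text
t: 12.02
ee_pos: [0.4323, -0.3259, 0.2794]
tool_rot: [-0.02, 1.0, -0.0, -0.0]
ft_force: [-0.5, 1.0, 1.1]
finger_gap: 0.0
grip_force: 0.0
```

drive_tool([
  {"translation": [0, 0, 0.004], "angular": [0, 0, 0], "gripper": -1},
  {"translation": [0, 0, 0.004], "angular": [0, 0, 0], "gripper": -1},
])

```text
t: 12.28
ee_pos: [0.4324, -0.3259, 0.2713]
tool_rot: [-0.02, 1.0, -0.0, -0.0]
ft_force: [0.1, 0.0, 0.3]
finger_gap: -0.002
grip_force: 0.0
```

drive_tool([
  {"translation": [0, 0, 0.004], "angular": [0, 0, 0], "gripper": -1},
  {"translation": [0, 0, 0.004], "angular": [0, 0, 0], "gripper": -1},
])

```text
t: 12.52
ee_pos: [0.4324, -0.3259, 0.2633]
tool_rot: [-0.02, 1.0, 0.0, -0.0]
ft_force: [0.3, -0.6, -0.2]
finger_gap: -0.005
grip_force: 0.0
```

drive_tool([
  {"translation": [0, 0, 0.004], "angular": [0, 0, 0], "gripper": -1},
  {"translation": [0, 0, 0.004], "angular": [0, 0, 0], "gripper": -1},
])

```text
t: 12.78
ee_pos: [0.4323, -0.3259, 0.2553]
tool_rot: [-0.02, 1.0, 0.0, -0.0]
ft_force: [0.0, 1.1, 0.3]
finger_gap: -0.004
grip_force: 0.0
```

drive_tool([
  {"translation": [0, 0, 0.004], "angular": [0, 0, 0], "gripper": -1},
  {"translation": [0, 0, 0.004], "angular": [0, 0, 0], "gripper": -1},
])

```text
t: 13.02
ee_pos: [0.4324, -0.3259, 0.2473]
tool_rot: [-0.02, 1.0, -0.0, -0.0]
ft_force: [0.8, 0.1, -0.2]
finger_gap: 0.002
grip_force: 0.0
```

```bash
python3 - <<'E'
from h import *
s=status.observe(); e=s["ee_pos"];print(e)
d=grab("side","s7.png"); q=proj("side",e)[0]; print(q)
x=int(q[0])
print([ (r,d[r,x].tolist()) for r in range(int(q[1])-24,int(q[1])+12,2)])
E
```

```text
[ 0.43235862 -0.325924    0.24731004]
[325.44394493 189.68094048]
[(165, [20, 21, 19]), (167, [21, 16, 18]), (169, [51, 51, 52]), (171, [55, 58, 59]), (173, [50, 48, 50]), (175, [37, 35, 37]), (177, [24, 22, 25]), (179, [26, 28, 29]), (181, [26, 23, 27]), (183, [18, 19, 19]), (185, [22, 23, 20]), (187, [26, 29, 28]), (189, [45, 51, 54]), (191, [42, 45, 47]), (193, [66, 64, 68]), (195, [57, 59, 61]), (197, [40, 42, 45]), (199, [46, 60, 80])]
```

```bash
cat >> h.py <<'E'
def spat(t,z0=.003,roi=(320,430,130,185)):
    h=cv2.cvtColor(t,cv2.COLOR_BGR2HSV); a,b,c,d=roi; K=np.zeros(t.shape[:2],bool);K[c:d,a:b]=1
    o=K&(h[...,0]<18)&(h[...,1]>120)&(h[...,2]>90); w=K&(t.min(2)>150)&(h[...,1]<30)
    R=[]
    for m,z in((o,z0+.018),(w,z0+.003)):
        n,l,st,ce=cv2.connectedComponentsWithStats(m.astype(np.uint8)); i=1+st[1:,4].argmax()
        q=np.argwhere(l==i)[:,::-1].astype(np.float32); bx=cv2.boxPoints(cv2.minAreaRect(q)); R.append((st[i,4],onz("top",bx,z)))
    return R
E
python3 - <<'E'
from h import *
np.set_printoptions(precision=4,suppress=True)
for f in("top0","t5"): print(f,spat(cv2.imread(f"pics/{f}.png")))
t=grab("top","t7.png")
try: print(spat(t))
except Exception as x: print(x)
E
```

```text
top0 [(np.int32(181), array([[ 0.5513, -0.3542],
       [ 0.5587, -0.4303],
       [ 0.5365, -0.432 ],
       [ 0.5291, -0.356 ]])), (np.int32(194), array([[ 0.5525, -0.2549],
       [ 0.5573, -0.3031],
       [ 0.5112, -0.3069],
       [ 0.5065, -0.2589]]))]
t5 [(np.int32(182), array([[ 0.5513, -0.3542],
       [ 0.5588, -0.4307],
       [ 0.5366, -0.4323],
       [ 0.5291, -0.356 ]])), (np.int32(195), array([[ 0.5525, -0.2548],
       [ 0.558 , -0.3024],
       [ 0.5116, -0.3071],
       [ 0.5061, -0.2596]]))]
[(np.int32(64), array([[ 0.5513, -0.3542],
       [ 0.5548, -0.3904],
       [ 0.5333, -0.3921],
       [ 0.5298, -0.356 ]])), (np.int32(152), array([[ 0.5453, -0.2483],
       [ 0.5645, -0.2685],
       [ 0.5177, -0.3116],
       [ 0.4986, -0.2914]]))]
```

drive_tool([
  {"translation": [0, 0, 0], "angular": [0, 0, 9.6], "gripper": 0.2},
  {"translation": [0, 0, 0], "angular": [0, 0, 9.6], "gripper": 0.2},
  {"translation": [0, 0, 0], "angular": [0, 0, 9.6], "gripper": 0.2},
  {"translation": [0, 0, 0], "angular": [0, 0, 9.6], "gripper": 0.2},
  {"translation": [0, 0, 0], "angular": [0, 0, 9.6], "gripper": 0.2},
  {"translation": [0, 0, 0], "angular": [0, 0, 9.6], "gripper": 0.2},
  {"translation": [0, 0, 0], "angular": [0, 0, 9.6], "gripper": 0.2},
  {"translation": [0, 0, 0], "angular": [0, 0, 9.6], "gripper": 0.2},
  {"translation": [0, 0, 0], "angular": [0, 0, 9.6], "gripper": 0.2},
  {"translation": [0, 0, 0], "angular": [0, 0, 0], "gripper": 0.2},
])

```text
t: 14.38
ee_pos: [0.4325, -0.3258, 0.2475]
tool_rot: [0.67, 0.743, -0.0, -0.0]
ft_force: [-0.1, 0.1, -0.8]
finger_gap: 0.601
grip_force: 0.0
```

```bash
cat >> h.py <<'E'
def todo(p):
    s=status.observe(); M=Ro.from_quat(s["tool_rot"]).as_matrix(); print("t",round(s["t"],2),"q",s["joint_positions"].round(2),"M",M.round(3).tolist(),"ee",s["ee_pos"].round(4),"d_tool",(M.T@(np.asarray(p)-s["ee_pos"])).round(4))
E
python3 -c "
from h import *
todo((.5411,-.3713,.06))"
```

```text
t 14.38 q [-0.14  0.52  0.98  1.81 -0.49  1.08  1.13] M [[-0.103, 0.995, -0.001], [0.995, 0.103, -0.0], [-0.0, -0.001, -1.0]] ee [ 0.4325 -0.3258  0.2475] d_tool [-0.0564  0.1035  0.1875]
```

drive_tool([
  {"translation": [-0.014, 0.026, 0.03], "angular": [0, 0, 0], "gripper": 0.2},
  {"translation": [-0.014, 0.026, 0.03], "angular": [0, 0, 0], "gripper": 0.2},
  {"translation": [-0.014, 0.026, 0.03], "angular": [0, 0, 0], "gripper": 0.2},
  {"translation": [-0.0144, 0.0255, 0.03], "angular": [0, 0, 0], "gripper": 0.2},
  {"translation": [0, 0, 0.05], "angular": [0, 0, 0], "gripper": 0.2},
  {"translation": [0, 0, 0.05], "angular": [0, 0, 0], "gripper": 0.2},
  {"translation": [0, 0, 0.02], "angular": [0, 0, 0], "gripper": 0.2},
  {"translation": [0, 0, 0.015], "angular": [0, 0, 0], "gripper": 0.2},
  {"translation": [0, 0, 0], "angular": [0, 0, 0], "gripper": 0.2},
])

```text
t: 15.5
ee_pos: [0.5413, -0.3716, -0.007]
tool_rot: [0.67, 0.743, 0.0, 0.0]
ft_force: [0.9, -0.2, 0.5]
finger_gap: 0.596
grip_force: 0.0
```

```bash
python3 -c "
from h import *
todo((.5411,-.3713,-.013))
t=grab('top','t8.png')
try: print(spat(t))
except Exception as x: print(x)"
```

```text
t 15.5 q [ 0.11  0.98  0.67  1.66 -0.8   0.8   1.25] M [[-0.103, 0.995, 0.0], [0.995, 0.103, -0.0], [-0.0, 0.0, -1.0]] ee [ 0.5413 -0.3716 -0.007 ] d_tool [ 0.0003 -0.0001  0.006 ]
attempt to get argmax of an empty sequence
```

drive_tool([
  {"translation": [0, 0, 0.006], "angular": [0, 0, 0], "gripper": 0.2},
  {"translation": [0, 0, 0], "angular": [0, 0, 0], "gripper": -1},
  {"translation": [0, 0, 0], "angular": [0, 0, 0], "gripper": -1},
  {"translation": [0, 0, 0], "angular": [0, 0, 0], "gripper": -1},
  {"translation": [0, 0, 0], "angular": [0, 0, 0], "gripper": -1},
  {"translation": [0, 0, 0], "angular": [0, 0, 0], "gripper": -1},
])

```text
t: 16.3
ee_pos: [0.5414, -0.3716, -0.0128]
tool_rot: [0.67, 0.742, 0.0, 0.0]
ft_force: [0.2, 0.9, 6.2]
finger_gap: 0.241
grip_force: 59.7
```

drive_tool([
  {"translation": [0, 0, -0.01], "angular": [0, 0, 0], "gripper": -1},
  {"translation": [0, 0, -0.03], "angular": [0, 0, 0], "gripper": -1},
  {"translation": [0, 0, -0.04], "angular": [0, 0, 3.6], "gripper": -1},
  {"translation": [0.03, 0, 0], "angular": [0, 0, 0], "gripper": -1},
  {"translation": [0.04, 0, 0], "angular": [0, 0, 0], "gripper": -1},
  {"translation": [0, 0, 0], "angular": [0, 0, 0], "gripper": -1},
  {"translation": [0, 0, 0], "angular": [0, 0, 0], "gripper": -1},
])

```text
t: 17.18
ee_pos: [0.5384, -0.3019, 0.0672]
tool_rot: [0.693, 0.721, -0.0, 0.0]
ft_force: [-1.1, -1.0, -0.7]
finger_gap: 0.242
grip_force: 58.9
```

```bash
python3 -c "
from h import *
todo(rk((.0776,-.205,.0382)))
s=status.observe(); M=Ro.from_quat(s['tool_rot']).as_matrix(); X=s['ee_pos']+M@[.115,0,-.0158]
for n in('top','side'): grab(n,n[0]+'9.png'); print(n,proj(n,X),proj(n,X+M@[-.05,0,0]))
t=cv2.imread('pics/t9.png');d=cv2.imread('pics/s9.png')
q=proj('top',X)[0].astype(int);r=proj('side',X)[0].astype(int)
a=[cv2.resize(i[c[1]-35:c[1]+35,c[0]-35:c[0]+35],None,fx=5,fy=5,interpolation=2) for i,c in((t,q),(d,r))]
for i in a: cv2.circle(i,(177,177),4,(0,0,255),1)
cv2.imwrite('pics/c10.png',np.hstack(a))"
```

```text
t 17.18 q [-0.06  0.85  0.77  1.76 -0.76  0.86  1.1 ] M [[-0.039, 0.999, 0.0], [0.999, 0.039, -0.001], [-0.001, 0.0, -1.0]] ee [ 0.5384 -0.3019  0.0672] d_tool [0.0316 0.029  0.029 ]
top [[322.19670326 153.75651731]] [[339.8846853  152.57279326]]
side [[334.08003046 219.74595306]] [[342.01748817 226.48891124]]
```

View pics/c10.png

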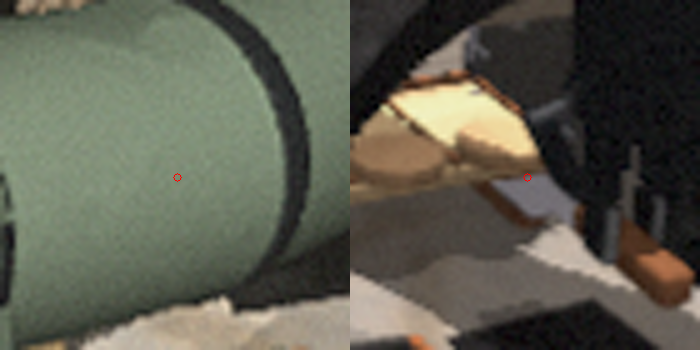

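```bash
python3 -c "
from h import *
s=status.observe(); M=Ro.from_quat(s['tool_rot']).as_matrix(); e=s['ee_pos']
for o in([.115,-.023,-.0175],[.115,.023,-.0175],[.065,-.023,-.0175],[.065,.023,-.0175]): print(o,proj('side',e+M@o).round(1))
d=cv2.imread('pics/s9.png');o=proj('side',e+M@[.115,0,-.0158])[0].astype(int)-35
m=np.zeros(d.shape[:2],np.uint8);w=(d[...,0].astype(int)>d[...,2].astype(int)+8)&(d[...,0]>90);m[w]=1;m[:,:310]=0;m[:,380:]=0;m[:205]=0;m[245:]=0
n,l,st,ce=cv2.connectedComponentsWithStats(m);i=1+st[1:,4].argmax();print(st[i],ce[i])
for r in range(st[i][1],st[i][1]+st[i][3]): c=np.where(l[r]==i)[0];print(r,c.min(),c.max())
"
```

```text
[0.115, -0.023, -0.0175] [[327.5 220.6]]
[0.115, 0.023, -0.0175] [[340.7 218.3]]
[0.065, -0.023, -0.0175] [[335.2 227.4]]
[0.065, 0.023, -0.0175] [[348.8 224.9]]Traceback (most recent call last):
  File "<string>", line 7, in <module>
    n,l,st,ce=cv2.connectedComponentsWithStats(m);i=1+st[1:,4].argmax();print(st[i],ce[i])
                                                      ~~~~~~~~~~~~~~~^^
ValueError: attempt to get argmax of an empty sequence
```

drive_tool([
  {"translation": [0, 0.029, 0.01], "angular": [0, 0, 0], "gripper": -1},
  {"translation": [0.0316, 0, 0.019], "angular": [0, 0, 0], "gripper": -1},
  {"translation": [0, 0, 0], "angular": [0, 0, 0], "gripper": -1},
])

```text
t: 17.65
ee_pos: [0.5656, -0.267, 0.0361]
tool_rot: [0.692, 0.721, -0.0, -0.001]
ft_force: [-0.1, -0.5, -0.1]
finger_gap: 0.242
grip_force: 59.0
```

```bash
python3 -c "
from h import *
todo(rk((.0776,-.1685,.0382)))
np.set_printoptions(precision=4,suppress=True)
t=cv2.imread('pics/t5.png');h=cv2.cvtColor(t,cv2.COLOR_BGR2HSV)
# deck right edge refine between coasters: yellow vs grey transition along rack y at several x
import scipy.ndimage as nd
S=h[...,1].astype(float)
for x in(.118,.112,.038,-.038,-.114,-.118):
    ys=np.arange(-.075,-.03,.001); q=proj('top',np.array([rk((x,y,.06)) for y in ys])); v=nd.map_coordinates(S,[q[:,1],q[:,0]],order=1); print(x, ys[np.where(v<60)[0][-1]] if (v<60).any() else None, v[::6].round())
"
```

```text
t 17.65 q [-0.11  0.9   0.74  1.74 -0.8   0.83  1.05] M [[-0.041, 0.999, -0.002], [0.999, 0.041, 0.002], [0.002, -0.002, -1.0]] ee [ 0.5656 -0.267   0.0361] d_tool [ 0.0343  0.0006 -0.002 ]
0.118 -0.050999999999999976 [ 43.  47.  44.  38.  60. 110. 120. 149.]
0.112 -0.05199999999999998 [33. 40. 38. 36. 65. 71. 75. 78.]
0.038 -0.05299999999999998 [41. 38. 34. 35. 74. 82. 84. 73.]
-0.038 -0.05399999999999998 [40. 37. 41. 41. 70. 65. 70. 71.]
-0.114 -0.05699999999999998 [48. 53. 56. 57. 69. 77. 80. 82.]
-0.118 -0.039999999999999966 [48. 56. 57. 53. 73. 61. 62. 77.]
```

drive_tool([
  {"translation": [0.012, 0, 0], "angular": [0, 0, 0], "gripper": -1},
  {"translation": [0.012, 0, 0], "angular": [0, 0, 0], "gripper": -1},
  {"translation": [0.009, 0, 0], "angular": [0, 0, 0], "gripper": -1},
  {"translation": [0, 0, 0], "angular": [0, 0, 0], "gripper": -1},
])

```text
t: 18.15
ee_pos: [0.565, -0.235, 0.0378]
tool_rot: [0.693, 0.721, 0.0, 0.0]
ft_force: [-0.3, 0.4, -1.8]
finger_gap: 0.24
grip_force: 59.0
```

```bash
python3 -c "
from h import *
todo(rk((.0776,-.1685,.0412)))"
```

```text
t 18.15 q [-0.17  0.88  0.74  1.78 -0.8   0.81  1.02] M [[-0.04, 0.999, 0.0], [0.999, 0.04, 0.0], [0.0, 0.0, -1.0]] ee [ 0.565  -0.235   0.0378] d_tool [ 0.0023 -0.0001 -0.0034]
```

drive_tool([
  {"translation": [0.0006, 0, -0.0032], "angular": [0, 0, 0], "gripper": -1},
  {"translation": [0.0007, 0, -0.0032], "angular": [0, 0, 0], "gripper": -1},
  {"translation": [0.0012, 0, -0.0047], "angular": [0, 0, 0], "gripper": -1},
  {"translation": [0.0013, 0, -0.0047], "angular": [0, 0, 0], "gripper": -1},
  {"translation": [0.003, 0, -0.0057], "angular": [0, 0, 0], "gripper": -1},
  {"translation": [0.0037, 0, -0.0054], "angular": [0, 0, 0], "gripper": -1},
  {"translation": [0.0043, 0, -0.0045], "angular": [0, 0, 0], "gripper": -1},
  {"translation": [0.0046, 0, -0.0038], "angular": [0, 0, 0], "gripper": -1},
])

```text
t: 19.15
ee_pos: [0.564, -0.2161, 0.0731]
tool_rot: [0.693, 0.721, 0.0, 0.0]
ft_force: [-0.8, -0.1, -0.2]
finger_gap: 0.239
grip_force: 59.0
```

```bash
python3 -c "
from h import *
todo(rk((.0776,-.1514,.073)))
t=grab('top','t10.png');d=grab('side','s10.png')
a=cv2.resize(t[125:225,240:320],None,fx=5,fy=5,interpolation=2);b=cv2.resize(d[180:250,285:365],None,fx=5,fy=5,interpolation=2)
cv2.imwrite('pics/c11.png',np.hstack([a[:350],b]))"
```

```text
t 19.15 q [-0.23  0.83  0.79  1.79 -0.77  0.85  0.97] M [[-0.04, 0.999, 0.0], [0.999, 0.04, -0.0], [-0.0, 0.0, -1.0]] ee [ 0.564  -0.2161  0.0731] d_tool [0.0004 0.0001 0.0001]
```

View pics/c11.png

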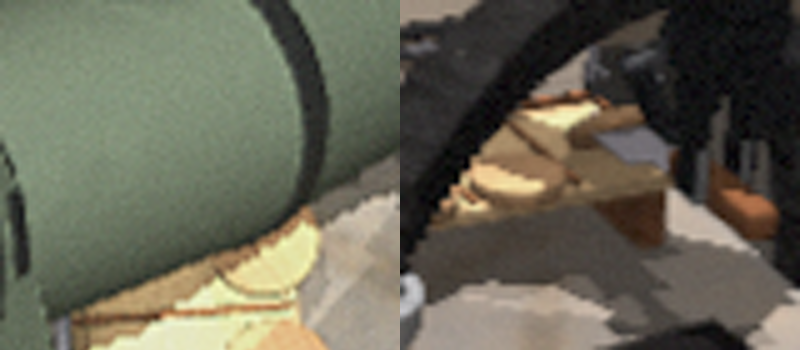

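drive_tool([
  {"translation": [0.0051, 0, -0.0028], "angular": [0, 0, 0], "gripper": -1},
  {"translation": [0.0052, 0, -0.0026], "angular": [0, 0, 0], "gripper": -1},
  {"translation": [0.0055, 0, -0.0014], "angular": [0, 0, 0], "gripper": -1},
  {"translation": [0.0054, 0, -0.001], "angular": [0, 0, 0], "gripper": -1},
  {"translation": [0.0036, 0, 0], "angular": [0, 0, 0], "gripper": -1},
  {"translation": [0.0036, 0, 0], "angular": [0, 0, 0], "gripper": -1},
  {"translation": [0.0035, 0, 0], "angular": [0, 0, 0], "gripper": -1},
  {"translation": [0.0035, 0, 0], "angular": [0, 0, 0], "gripper": -1},
  {"translation": [0.004, 0, 0], "angular": [0, 0, 0], "gripper": -1},
  {"translation": [0.004, 0, 0], "angular": [0, 0, 0], "gripper": -1},
])

```text
t: 20.5
ee_pos: [0.5623, -0.1728, 0.0806]
tool_rot: [0.693, 0.721, 0.0, 0.0]
ft_force: [-0.1, 0.1, -0.0]
finger_gap: 0.245
grip_force: 59.0
```

drive_tool([
  {"translation": [0.004, 0, 0], "angular": [0, 0, 0], "gripper": -1},
  {"translation": [0.004, 0, 0], "angular": [0, 0, 0], "gripper": -1},
  {"translation": [0, 0, 0], "angular": [0, 0, 0], "gripper": -1},
  {"translation": [0, 0, 0], "angular": [0, 0, 0], "gripper": -1},
])

```text
t: 21.0
ee_pos: [0.562, -0.1652, 0.0806]
tool_rot: [0.693, 0.721, -0.0, 0.0]
ft_force: [-0.4, -0.4, -1.4]
finger_gap: 0.246
grip_force: 59.0
```

```bash
python3 -c "
from h import *
todo(rk((.0776,-.1,.081)))
d=grab('side','s11.png');t=grab('top','t11.png')
pt=lambda p:proj('side',rk(p))[0].round().astype(int)
for nm,p in dict(flip_top=(.0776,.04,.072),orig_deck=(.0776,-.036,.06),origtop=(.0776,-.036,.072),Btop=(0,-.036,.072)).items(): q=pt(p); print(nm,q,d[q[1],q[0]])
"
```

```text
t 21.0 q [-0.33  0.8   0.8   1.84 -0.76  0.84  0.9 ] M [[-0.039, 0.999, 0.0], [0.999, 0.039, -0.0], [-0.0, 0.0, -1.0]] ee [ 0.562  -0.1652  0.0806] d_tool [ 0.0009  0.0002 -0.0004]
flip_top [319 203] [ 67  95 129]
orig_deck [329 214] [ 69  94 113]
origtop [329 211] [ 67  91 110]
Btop [308 214] [158 216 239]
```

drive_tool([
  {"translation": [-0.03, 0, -0.005], "angular": [0, 0, 0], "gripper": -1},
  {"translation": [-0.05, 0, 0], "angular": [0, 0, 0], "gripper": -1},
  {"translation": [-0.05, -0.02, 0], "angular": [0, 0, 0], "gripper": -1},
  {"translation": [-0.03, -0.05, 0], "angular": [0, 0, 0], "gripper": -1},
  {"translation": [0, -0.04, 0], "angular": [0, 0, 0], "gripper": -1},
  {"translation": [0, 0, 0], "angular": [0, 0, 0], "gripper": -1},
  {"translation": [0, 0, 0], "angular": [0, 0, 0], "gripper": -1},
])

```text
t: 21.98
ee_pos: [0.459, -0.3293, 0.0857]
tool_rot: [0.693, 0.721, 0.0, 0.0]
ft_force: [0.6, 0.2, -1.3]
finger_gap: 0.244
grip_force: 59.1
```

```bash
cat >> h.py <<'E'
def cork(t,lim=40):
    """cork / wood blobs on the deck: dump rectified deck in rack frame (1 mm px) at z=.072"""
    xs=np.arange(-.125,.126,.001);ys=np.arange(-.08,.1,.001)
    G=np.array([[rk((x,y,.072)) for y in ys] for x in xs]); q=proj("top",G.reshape(-1,3)).reshape(len(xs),len(ys),2).astype(np.float32)
    return cv2.remap(t,q[...,0],q[...,1],cv2.INTER_LINEAR)[::-1]
E
python3 -c "
from h import *
todo(rk((0,-.2,.0382)))
t=grab('top','t12.png'); r=cork(t); cv2.imwrite('pics/r12.png',r)
h=cv2.cvtColor(r,cv2.COLOR_BGR2HSV)
for x in(.0776,.0,-.0763):
  i=int(round((.125-x)*1000)); print(x,[(int(y),h[i,y+80].tolist()) for y in range(-70,90,10)])
"
```

```text
t 21.98 q [-0.    0.76  0.78  1.89 -0.73  0.81  1.22] M [[-0.04, 0.999, 0.001], [0.999, 0.04, -0.0], [-0.0, 0.001, -1.0]] ee [ 0.459  -0.3293  0.0857] d_tool [0.0608 0.0319 0.0476]
0.0776 [(-70, [19, 33, 196]), (-60, [18, 31, 195]), (-50, [22, 64, 186]), (-40, [31, 56, 233]), (-30, [31, 47, 233]), (-20, [31, 52, 235]), (-10, [31, 58, 232]), (0, [31, 59, 231]), (10, [31, 56, 234]), (20, [16, 119, 236]), (30, [17, 121, 225]), (40, [17, 118, 224]), (50, [15, 128, 197]), (60, [33, 53, 86]), (70, [46, 51, 85]), (80, [45, 36, 98])]
0.0 [(-70, [52, 42, 110]), (-60, [47, 41, 99]), (-50, [49, 40, 102]), (-40, [48, 39, 99]), (-30, [48, 42, 61]), (-20, [48, 27, 47]), (-10, [75, 11, 45]), (0, [50, 31, 74]), (10, [47, 41, 100]), (20, [45, 40, 102]), (30, [46, 44, 98]), (40, [49, 41, 119]), (50, [49, 42, 145]), (60, [48, 43, 137]), (70, [49, 40, 139]), (80, [50, 47, 140])]
-0.0763 [(-70, [46, 38, 74]), (-60, [53, 41, 107]), (-50, [42, 32, 40]), (-40, [30, 20, 39]), (-30, [0, 7, 39]), (-20, [53, 24, 42]), (-10, [60, 13, 38]), (0, [70, 34, 45]), (10, [60, 17, 44]), (20, [72, 27, 47]), (30, [78, 26, 49]), (40, [98, 23, 44]), (50, [72, 27, 47]), (60, [105, 20, 50]), (70, [105, 18, 58]), (80, [54, 31, 41])]
```

drive_tool([
  {"translation": [0, 0.0324, 0.02], "angular": [0, 0, 0], "gripper": -1},
  {"translation": [0.02, 0, 0.028], "angular": [0, 0, 0], "gripper": -1},
  {"translation": [0.036, 0, 0], "angular": [0, 0, 0], "gripper": -1},
  {"translation": [0, 0, 0], "angular": [0, 0, 0], "gripper": -1},
])

```text
t: 22.52
ee_pos: [0.4895, -0.2691, 0.0369]
tool_rot: [0.692, 0.722, 0.0, -0.001]
ft_force: [0.3, -0.7, -0.5]
finger_gap: 0.241
grip_force: 59.1
```

```bash
python3 -c "
from h import *
todo(rk((0.0005,-.1705,.0378)))"
```

```text
t 22.52 q [-0.08  0.82  0.72  1.93 -0.81  0.72  1.17] M [[-0.043, 0.999, -0.001], [0.999, 0.043, 0.002], [0.002, -0.001, -1.0]] ee [ 0.4895 -0.2691  0.0369] d_tool [ 0.0314 -0.0002 -0.0009]
```

drive_tool([
  {"translation": [0.012, 0, 0], "angular": [0, 0, 0], "gripper": -1},
  {"translation": [0.012, 0, 0], "angular": [0, 0, 0], "gripper": -1},
  {"translation": [0.007, 0, -0.001], "angular": [0, 0, 0], "gripper": -1},
  {"translation": [0, 0, 0], "angular": [0, 0, 0], "gripper": -1},
])

```text
t: 23.02
ee_pos: [0.4875, -0.2406, 0.0387]
tool_rot: [0.693, 0.721, 0.0, 0.0]
ft_force: [-0.3, 0.0, -1.1]
finger_gap: 0.243
grip_force: 59.1
```

drive_tool([
  {"translation": [0.0006, 0, -0.0032], "angular": [0, 0, 0], "gripper": -1},
  {"translation": [0.0009, 0, -0.0032], "angular": [0, 0, 0], "gripper": -1},
  {"translation": [0.0015, 0, -0.0047], "angular": [0, 0, 0], "gripper": -1},
  {"translation": [0.0016, 0, -0.0047], "angular": [0, 0, 0], "gripper": -1},
  {"translation": [0.0032, 0, -0.0057], "angular": [0, 0, 0], "gripper": -1},
  {"translation": [0.0039, 0, -0.0054], "angular": [0, 0, 0], "gripper": -1},
  {"translation": [0.0044, 0, -0.0045], "angular": [0, 0, 0], "gripper": -1},
  {"translation": [0.0047, 0, -0.0038], "angular": [0, 0, 0], "gripper": -1},
])

```text
t: 24.02
ee_pos: [0.4865, -0.2199, 0.0741]
tool_rot: [0.693, 0.721, 0.0, 0.0]
ft_force: [-0.6, -0.8, -1.2]
finger_gap: 0.241
grip_force: 59.1
```

drive_tool([
  {"translation": [0.0051, 0, -0.0028], "angular": [0, 0, 0], "gripper": -1},
  {"translation": [0.0052, 0, -0.0026], "angular": [0, 0, 0], "gripper": -1},
  {"translation": [0.0055, 0, -0.0014], "angular": [0, 0, 0], "gripper": -1},
  {"translation": [0.0054, 0, -0.001], "angular": [0, 0, 0], "gripper": -1},
  {"translation": [0.0036, 0, 0], "angular": [0, 0, 0], "gripper": -1},
  {"translation": [0.0036, 0, 0], "angular": [0, 0, 0], "gripper": -1},
  {"translation": [0.0035, 0, 0], "angular": [0, 0, 0], "gripper": -1},
  {"translation": [0.0035, 0, 0], "angular": [0, 0, 0], "gripper": -1},
  {"translation": [0.004, 0, 0], "angular": [0, 0, 0], "gripper": -1},
  {"translation": [0.004, 0, 0], "angular": [0, 0, 0], "gripper": -1},
])

```text
t: 25.28
ee_pos: [0.4848, -0.1767, 0.0816]
tool_rot: [0.693, 0.721, 0.0, 0.0]
ft_force: [-0.6, 0.3, -0.9]
finger_gap: 0.238
grip_force: 59.1
```

drive_tool([
  {"translation": [0.004, 0, 0], "angular": [0, 0, 0], "gripper": -1},
  {"translation": [0.004, 0, 0], "angular": [0, 0, 0], "gripper": -1},
  {"translation": [0, 0, 0], "angular": [0, 0, 0], "gripper": -1},
  {"translation": [0, 0, 0], "angular": [0, 0, 0], "gripper": -1},
])

```text
t: 25.78
ee_pos: [0.4845, -0.1691, 0.0817]
tool_rot: [0.693, 0.721, -0.0, 0.0]
ft_force: [-0.1, -0.0, -1.7]
finger_gap: 0.242
grip_force: 59.1
```

drive_tool([
  {"translation": [-0.03, 0, -0.005], "angular": [0, 0, 0], "gripper": -1},
  {"translation": [-0.05, 0, 0], "angular": [0, 0, 0], "gripper": -1},
  {"translation": [-0.05, 0, 0], "angular": [0, 0, 0], "gripper": -1},
  {"translation": [-0.03, -0.04, 0], "angular": [0, 0, 0], "gripper": -1},
  {"translation": [0, -0.03, 0], "angular": [0, 0, 0], "gripper": -1},
  {"translation": [0, 0, 0], "angular": [0, 0, 0], "gripper": -1},
  {"translation": [0, 0, 0], "angular": [0, 0, 0], "gripper": -1},
])

```text
t: 26.65
ee_pos: [0.4215, -0.3315, 0.0867]
tool_rot: [0.693, 0.721, 0.0, 0.0]
ft_force: [0.5, 0.1, -1.1]
finger_gap: 0.239
grip_force: 59.2
```

```bash
cat > chk.py <<'E'
from h import *
import sys
todo(rk((-.0763,-.205,.0372)))
t=grab('top',sys.argv[1]); r=cork(t); cv2.imwrite('pics/r_'+sys.argv[1],r)
h=cv2.cvtColor(r,cv2.COLOR_BGR2HSV); m=((h[...,0]>11)&(h[...,0]<21)&(h[...,1]>90)&(h[...,2]>150)).astype(np.uint8)
m=cv2.morphologyEx(m,cv2.MORPH_OPEN,np.ones((9,9)))
for c in cv2.findContours(m,0,1)[0]:
    if cv2.contourArea(c)>150:
        (v,u),R=cv2.minEnclosingCircle(c); x,y,w,hh=cv2.boundingRect(c); print('cork centre x',round(125-u),'y',round(v-80),'R',round(R,1),'y-range',x-80,x+w-80,'x-range',125-y-hh,125-y,'area',cv2.contourArea(c))
for x in(.0776,.0,-.0763):
  i=int(round((.125-x)*1000)); print(x,[(int(y),h[i,y+80].tolist()) for y in range(-70,90,15)])
E
python3 chk.py t13.png
```

```text
t 26.65 q [ 0.02  0.72  0.78  1.97 -0.73  0.77  1.28] M [[-0.04, 0.999, 0.001], [0.999, 0.04, 0.0], [0.0, 0.001, -1.0]] ee [ 0.4215 -0.3315  0.0867] d_tool [ 0.0566 -0.0068  0.0495]
cork centre x 90 y 43 R 27.7 y-range 18 69 x-range 70 115 area 1254.0
0.0776 [(-70, [18, 34, 194]), (-55, [17, 36, 182]), (-40, [31, 55, 231]), (-25, [31, 47, 229]), (-10, [31, 60, 230]), (5, [31, 61, 230]), (20, [17, 119, 229]), (35, [16, 124, 223]), (50, [15, 129, 206]), (65, [50, 39, 98]), (80, [38, 53, 77])]
0.0 [(-70, [49, 27, 75]), (-55, [49, 42, 128]), (-40, [46, 48, 80]), (-25, [45, 42, 97]), (-10, [43, 43, 106]), (5, [48, 39, 111]), (20, [47, 43, 119]), (35, [48, 45, 130]), (50, [44, 43, 124]), (65, [46, 44, 132]), (80, [49, 40, 133])]
-0.0763 [(-70, [80, 17, 44]), (-55, [54, 30, 43]), (-40, [38, 24, 42]), (-25, [66, 27, 47]), (-10, [98, 22, 47]), (5, [75, 21, 49]), (20, [75, 12, 43]), (35, [84, 21, 62]), (50, [53, 41, 100]), (65, [50, 39, 169]), (80, [52, 43, 148])]
```

drive_tool([
  {"translation": [0, -0.0068, 0.02], "angular": [0, 0, 0], "gripper": -1},
  {"translation": [0.02, 0, 0.029], "angular": [0, 0, 0], "gripper": -1},
  {"translation": [0.036, 0, 0], "angular": [0, 0, 0], "gripper": -1},
  {"translation": [0, 0, 0], "angular": [0, 0, 0], "gripper": -1},
  {"translation": [0, 0, 0], "angular": [0, 0, 0], "gripper": -1},
])

```text
t: 27.32
ee_pos: [0.4126, -0.2761, 0.0377]
tool_rot: [0.693, 0.721, -0.0, 0.0]
ft_force: [-0.5, 0.5, -0.9]
finger_gap: 0.239
grip_force: 59.1
```

```bash
python3 -c "
from h import *
todo(rk((-.0763,-.1705,.0378)))"
```

```text
t 27.32 q [-0.02  0.74  0.69  2.09 -0.84  0.62  1.31] M [[-0.041, 0.999, 0.0], [0.999, 0.041, -0.001], [-0.001, 0.0, -1.0]] ee [ 0.4126 -0.2761  0.0377] d_tool [ 0.0354 -0.0001 -0.0001]
```

drive_tool([
  {"translation": [0.012, 0, 0], "angular": [0, 0, 0], "gripper": -1},
  {"translation": [0.012, 0, 0], "angular": [0, 0, 0], "gripper": -1},
  {"translation": [0.011, 0, 0], "angular": [0, 0, 0], "gripper": -1},
  {"translation": [0, 0, 0], "angular": [0, 0, 0], "gripper": -1},
])

```text
t: 27.82
ee_pos: [0.4106, -0.2399, 0.0376]
tool_rot: [0.693, 0.721, 0.0, -0.0]
ft_force: [-0.2, -0.0, -0.4]
finger_gap: 0.245
grip_force: 59.1
```

drive_tool([
  {"translation": [0.0006, 0, -0.0032], "angular": [0, 0, 0], "gripper": -1},
  {"translation": [0.0007, 0, -0.0032], "angular": [0, 0, 0], "gripper": -1},
  {"translation": [0.0012, 0, -0.0047], "angular": [0, 0, 0], "gripper": -1},
  {"translation": [0.0013, 0, -0.0047], "angular": [0, 0, 0], "gripper": -1},
  {"translation": [0.003, 0, -0.0057], "angular": [0, 0, 0], "gripper": -1},
  {"translation": [0.0037, 0, -0.0054], "angular": [0, 0, 0], "gripper": -1},
  {"translation": [0.0043, 0, -0.0045], "angular": [0, 0, 0], "gripper": -1},
  {"translation": [0.0046, 0, -0.0038], "angular": [0, 0, 0], "gripper": -1},
])

```text
t: 28.82
ee_pos: [0.4097, -0.2212, 0.0731]
tool_rot: [0.693, 0.721, 0.0, 0.0]
ft_force: [-0.5, -0.4, -1.4]
finger_gap: 0.244
grip_force: 59.1
```

drive_tool([
  {"translation": [0.0051, 0, -0.0028], "angular": [0, 0, 0], "gripper": -1},
  {"translation": [0.0052, 0, -0.0026], "angular": [0, 0, 0], "gripper": -1},
  {"translation": [0.0055, 0, -0.0014], "angular": [0, 0, 0], "gripper": -1},
  {"translation": [0.0054, 0, -0.001], "angular": [0, 0, 0], "gripper": -1},
  {"translation": [0.0036, 0, 0], "angular": [0, 0, 0], "gripper": -1},
  {"translation": [0.0036, 0, 0], "angular": [0, 0, 0], "gripper": -1},
  {"translation": [0.0035, 0, 0], "angular": [0, 0, 0], "gripper": -1},
  {"translation": [0.0035, 0, 0], "angular": [0, 0, 0], "gripper": -1},
  {"translation": [0.004, 0, 0], "angular": [0, 0, 0], "gripper": -1},
  {"translation": [0.004, 0, 0], "angular": [0, 0, 0], "gripper": -1},
])

```text
t: 30.08
ee_pos: [0.4079, -0.1779, 0.0806]
tool_rot: [0.693, 0.721, -0.0, -0.0]
ft_force: [0.7, 0.8, -1.5]
finger_gap: 0.243
grip_force: 59.2
```

drive_tool([
  {"translation": [0.004, 0, 0], "angular": [0, 0, 0], "gripper": -1},
  {"translation": [0.004, 0, 0], "angular": [0, 0, 0], "gripper": -1},
  {"translation": [0, 0, 0], "angular": [0, 0, 0], "gripper": -1},
  {"translation": [0, 0, 0], "angular": [0, 0, 0], "gripper": -1},
])

```text
t: 30.58
ee_pos: [0.4077, -0.1703, 0.0806]
tool_rot: [0.693, 0.721, -0.0, 0.0]
ft_force: [-0.4, 1.0, -0.5]
finger_gap: 0.237
grip_force: 59.2
```

drive_tool([
  {"translation": [-0.03, 0, -0.005], "angular": [0, 0, 0], "gripper": -1},
  {"translation": [-0.05, 0, 0], "angular": [0, 0, 0], "gripper": -1},
  {"translation": [-0.05, 0, 0], "angular": [0, 0, 0], "gripper": -1},
  {"translation": [-0.06, 0, 0], "angular": [0, 0, 0], "gripper": -1},
  {"translation": [-0.06, 0.02, 0], "angular": [0, 0, 0], "gripper": -1},
  {"translation": [-0.05, 0.03, 0], "angular": [0, 0, 0], "gripper": -1},
  {"translation": [-0.04, 0.04, 0], "angular": [0, 0, 0], "gripper": -1},
  {"translation": [0, 0, 0], "angular": [0, 0, 0], "gripper": -1},
  {"translation": [0, 0, 0], "angular": [0, 0, 0], "gripper": -1},
])

```text
t: 31.7
ee_pos: [0.5098, -0.5055, 0.085]
tool_rot: [0.693, 0.721, -0.0, -0.001]
ft_force: [-0.4, -0.5, -0.2]
finger_gap: 0.242
grip_force: 59.2
```

```bash
python3 chk.py t14.png
```

```text
t 31.7 q [ 0.29  0.95  0.76  1.44 -0.71  1.03  1.25] M [[-0.039, 0.999, -0.001], [0.999, 0.039, 0.001], [0.001, -0.001, -1.0]] ee [ 0.5098 -0.5055  0.085 ] d_tool [ 0.2339 -0.0883  0.048 ]
cork centre x 16 y 66 R 17.8 y-range 55 78 x-range 1 30 area 355.0
cork centre x 82 y 48 R 34.8 y-range 23 79 x-range 47 116 area 2468.0
0.0776 [(-70, [49, 42, 133]), (-55, [49, 41, 136]), (-40, [47, 39, 132]), (-25, [45, 40, 127]), (-10, [46, 45, 141]), (5, [45, 43, 120]), (20, [50, 40, 116]), (35, [15, 127, 217]), (50, [14, 128, 204]), (65, [18, 114, 224]), (80, [11, 32, 158])]
0.0 [(-70, [49, 44, 111]), (-55, [47, 43, 107]), (-40, [49, 40, 103]), (-25, [46, 37, 90]), (-10, [42, 48, 79]), (5, [48, 45, 113]), (20, [44, 40, 96]), (35, [41, 44, 99]), (50, [15, 118, 123]), (65, [15, 123, 135]), (80, [6, 21, 190])]
-0.0763 [(-70, [45, 44, 93]), (-55, [47, 37, 62]), (-40, [46, 43, 102]), (-25, [50, 45, 103]), (-10, [46, 41, 105]), (5, [47, 38, 94]), (20, [43, 47, 113]), (35, [43, 43, 83]), (50, [15, 111, 117]), (65, [15, 123, 141]), (80, [90, 3, 97])]
```

drive_tool([
  {"translation": [0, 0, 0], "angular": [0, 0, -5.4], "gripper": -1},
  {"translation": [0.04, 0.01, 0.01], "angular": [0, 0, 0], "gripper": -1},
  {"translation": [0.04, 0.01, 0.01], "angular": [0, 0, 0], "gripper": -1},
  {"translation": [0.04, 0.01, 0.01], "angular": [0, 0, 0], "gripper": -1},
  {"translation": [0, 0, 0], "angular": [0, 0, 0], "gripper": -1},
  {"translation": [0, 0, 0], "angular": [0, 0, 0], "gripper": -1},
])

```text
t: 32.5
ee_pos: [0.5242, -0.3828, 0.0562]
tool_rot: [0.658, 0.753, -0.0, 0.0]
ft_force: [-0.6, -0.9, -0.1]
finger_gap: 0.243
grip_force: 59.2
```

```bash
python3 -c "
from h import *
todo((.5427,-.368,-.0123))"
```

```text
t 32.5 q [ 0.1   0.89  0.72  1.67 -0.73  0.87  1.27] M [[-0.133, 0.991, 0.0], [0.991, 0.133, -0.0], [-0.001, 0.0, -1.0]] ee [ 0.5242 -0.3828  0.0562] d_tool [0.0122 0.0202 0.0685]
```

drive_tool([
  {"translation": [0.0122, 0.0202, 0.02], "angular": [0, 0, 0], "gripper": -1},
  {"translation": [0, 0, 0.03], "angular": [0, 0, 0], "gripper": -1},
  {"translation": [0, 0, 0.012], "angular": [0, 0, 0], "gripper": -1},
  {"translation": [0, 0, 0.003], "angular": [0, 0, 0], "gripper": -1},
  {"translation": [0, 0, 0.002], "angular": [0, 0, 0], "gripper": -1},
  {"translation": [0, 0, 0], "angular": [0, 0, 0], "gripper": -1},
])

```text
t: 33.25
ee_pos: [0.5431, -0.3683, -0.0108]
tool_rot: [0.658, 0.753, 0.0, 0.0]
ft_force: [-0.2, 0.4, -1.1]
finger_gap: 0.24
grip_force: 59.2
```

drive_tool([
  {"translation": [0, 0, 0.0015], "angular": [0, 0, 0], "gripper": -1},
  {"translation": [0, 0, 0], "angular": [0, 0, 0], "gripper": -1},
])

```text
t: 33.5
ee_pos: [0.5429, -0.3679, -0.0127]
tool_rot: [0.658, 0.753, 0.0, 0.0]
ft_force: [-0.3, -0.3, -1.1]
finger_gap: 0.244
grip_force: 59.2
```

drive_tool([
  {"translation": [0, 0, 0.0007], "angular": [0, 0, 0], "gripper": -1},
  {"translation": [0, 0, 0], "angular": [0, 0, 0], "gripper": -1},
])

```text
t: 33.75
ee_pos: [0.543, -0.368, -0.0128]
tool_rot: [0.658, 0.753, 0.0, 0.0]
ft_force: [-4.1, 3.1, 10.9]
finger_gap: 0.243
grip_force: 60.7
```

drive_tool([
  {"translation": [0, 0, 0], "angular": [0, 0, 0], "gripper": -0.4},
  {"translation": [0, 0, 0], "angular": [0, 0, 0], "gripper": -0.2},
  {"translation": [0, 0, 0], "angular": [0, 0, 0], "gripper": 0},
  {"translation": [0, 0, 0], "angular": [0, 0, 0], "gripper": 0.2},
  {"translation": [0, 0, -0.03], "angular": [0, 0, 0], "gripper": 0.2},
  {"translation": [0, 0, -0.06], "angular": [0, 0, 0], "gripper": 0.2},
  {"translation": [0, 0, -0.06], "angular": [0, 0, 0], "gripper": 0.2},
  {"translation": [0, 0, -0.06], "angular": [0, 0, 0], "gripper": 0.2},
])

```text
t: 34.75
ee_pos: [0.5426, -0.3678, 0.1984]
tool_rot: [0.658, 0.753, -0.0, -0.0]
ft_force: [1.7, 0.5, 0.3]
finger_gap: 0.6
grip_force: 0.0
```

```bash
python3 -c "
from h import *
todo(rk((0,.116,.25)))"
```

```text
t 34.75 q [ 0.01  0.75  0.86  1.56 -0.61  1.12  1.14] M [[-0.133, 0.991, -0.0], [0.991, 0.133, -0.0], [-0.0, -0.0, -1.0]] ee [ 0.5426 -0.3678  0.1984] d_tool [ 0.4215 -0.0104 -0.0517]
```

drive_tool([
  {"translation": [0.058, 0.0006, -0.02], "angular": [0, 0, 0], "gripper": 0},
  {"translation": [0.058, 0.0006, -0.02], "angular": [0, 0, 0], "gripper": 0},
  {"translation": [0.0595, 0.0006, -0.015], "angular": [0, 0, 0], "gripper": 0},
  {"translation": [0.0595, 0.0006, 0], "angular": [0, 0, 0], "gripper": 0},
  {"translation": [0.0595, 0.0006, 0], "angular": [0, 0, 0], "gripper": 0},
  {"translation": [0.0595, 0.0006, 0], "angular": [0, 0, 0], "gripper": 0},
  {"translation": [0.0595, 0.0006, 0], "angular": [0, 0, 0], "gripper": 0},
  {"translation": [0.0595, 0.0006, 0], "angular": [0, 0, 0], "gripper": 0},
  {"translation": [0.0595, 0.0006, 0], "angular": [0, 0, 0], "gripper": 0},
  {"translation": [0.0595, 0.0006, 0], "angular": [0, 0, 0], "gripper": 0},
])

```text
t: 36.0
ee_pos: [0.4693, 0.2216, 0.2516]
tool_rot: [0.658, 0.753, 0.0, -0.0]
ft_force: [2.1, 0.3, 0.4]
finger_gap: 0.498
grip_force: 0.0
```

drive_tool([
  {"translation": [0, 0, 0], "angular": [0, 0, -9.4], "gripper": 0.1},
  {"translation": [0, 0, 0], "angular": [0, 0, -9.4], "gripper": 0.1},
  {"translation": [0, 0, 0], "angular": [0, 0, -9.4], "gripper": 0.1},
  {"translation": [0, 0, 0], "angular": [0, 0, -9.4], "gripper": 0.1},
  {"translation": [0, 0, 0], "angular": [0, 0, -9.4], "gripper": 0.1},
  {"translation": [0, 0, 0], "angular": [0, 0, -9.4], "gripper": 0.1},
  {"translation": [0, 0, 0], "angular": [0, 0, -9.4], "gripper": 0.1},
  {"translation": [0, 0, 0], "angular": [0, 0, -9.4], "gripper": 0.1},
  {"translation": [0, 0, 0], "angular": [0, 0, -9.4], "gripper": 0.1},
  {"translation": [0, 0, 0], "angular": [0, 0, 0], "gripper": 0.1},
])

```text
t: 37.25
ee_pos: [0.4699, 0.2194, 0.2516]
tool_rot: [-0.019, 1.0, 0.0, 0.0]
ft_force: [0.3, 0.2, -0.7]
finger_gap: 0.55
grip_force: 0.0
```

```bash
python3 chk.py t15.png; python3 -c "
from h import *
np.set_printoptions(precision=4,suppress=True)
t=cv2.imread('pics/t15.png');print(spat(t))
a=cv2.resize(t[125:225,225:425],None,fx=4,fy=4,interpolation=2);cv2.imwrite('pics/c12.png',a)
todo(rk((0,.116,.25)))"
```

```text
t 37.25 q [-1.08  0.37  0.7   1.86 -0.28  1.01  1.35] M [[-0.999, -0.038, 0.0], [-0.038, 0.999, 0.001], [-0.0, 0.001, -1.0]] ee [0.4699 0.2194 0.2516] d_tool [ 0.0764 -0.4921  0.2141]
cork centre x -81 y 36 R 28.6 y-range 16 58 x-range -107 -57 area 1179.5
cork centre x -66 y 68 R 15.4 y-range 57 77 x-range -80 -52 area 372.0
cork centre x -54 y 44 R 13.0 y-range 32 56 x-range -61 -45 area 235.0
cork centre x -12 y 36 R 13.3 y-range 25 42 x-range -25 1 area 299.0
cork centre x 8 y 56 R 34.4 y-range 35 78 x-range -26 40 area 1446.5
cork centre x 72 y 63 R 26.0 y-range 43 79 x-range 48 94 area 646.0
cork centre x 91 y 42 R 26.2 y-range 19 66 x-range 69 115 area 1030.5
0.0776 [(-70, [16, 34, 197]), (-55, [18, 35, 189]), (-40, [31, 54, 232]), (-25, [31, 48, 232]), (-10, [30, 56, 231]), (5, [30, 56, 231]), (20, [17, 116, 233]), (35, [15, 121, 226]), (50, [15, 123, 212]), (65, [18, 113, 227]), (80, [11, 39, 163])]
0.0 [(-70, [17, 55, 184]), (-55, [18, 66, 171]), (-40, [31, 55, 233]), (-25, [31, 49, 233]), (-10, [30, 57, 234]), (5, [30, 62, 231]), (20, [19, 106, 230]), (35, [19, 105, 231]), (50, [16, 117, 220]), (65, [18, 110, 230]), (80, [8, 24, 193])]
-0.0763 [(-70, [18, 35, 199]), (-55, [19, 49, 183]), (-40, [30, 61, 231]), (-25, [31, 60, 234]), (-10, [31, 44, 233]), (5, [30, 47, 232]), (20, [16, 119, 228]), (35, [19, 104, 231]), (50, [17, 112, 228]), (65, [20, 101, 232]), (80, [113, 16, 194])]
[(np.int32(149), array([[ 0.5838, -0.3168],
       [ 0.602 , -0.3835],
       [ 0.5813, -0.3886],
       [ 0.5632, -0.322 ]])), (np.int32(260), array([[ 0.5649, -0.2109],
       [ 0.5819, -0.2664],
       [ 0.5368, -0.2794],
       [ 0.5199, -0.224 ]]))]
t 37.3 q [-1.08  0.37  0.7   1.86 -0.28  1.01  1.35] M [[-0.999, -0.035, 0.0], [-0.035, 0.999, 0.0], [-0.0, 0.0, -1.0]] ee [0.4699 0.2194 0.2515] d_tool [-0.0002 -0.171   0.0014]
```

View pics/c12.png

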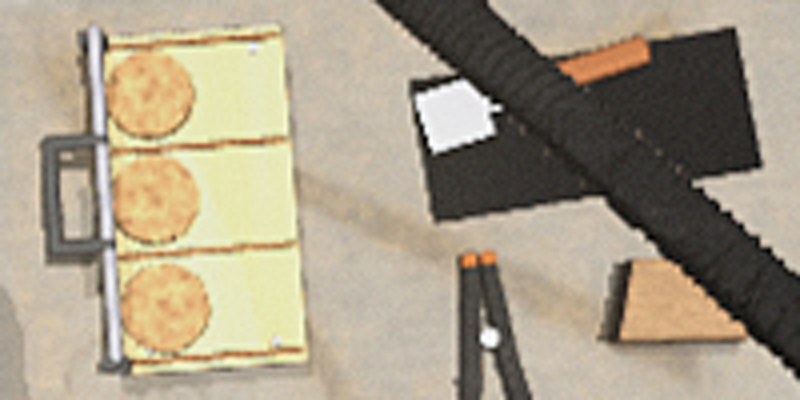

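drive_tool([
  {"translation": [0, -0.05, 0], "angular": [0, 0, 0], "gripper": 0.2},
  {"translation": [0, -0.06, 0], "angular": [0, 0, 0], "gripper": 0.2},
  {"translation": [0, -0.06, 0], "angular": [0, 0, 0], "gripper": 0.2},
  {"translation": [0, -0.06, 0], "angular": [0, 0, 0], "gripper": 0.2},
  {"translation": [0, -0.06, 0], "angular": [0, 0, 0], "gripper": 0.2},
  {"translation": [-0.02, -0.055, 0], "angular": [0, 0, 0], "gripper": 0.2},
  {"translation": [-0.02, -0.055, 0], "angular": [0, 0, 0], "gripper": 0.2},
  {"translation": [-0.02, -0.055, 0], "angular": [0, 0, 0], "gripper": 0.2},
  {"translation": [-0.02, -0.055, 0], "angular": [0, 0, 0], "gripper": 0.2},
  {"translation": [0, -0.03, 0], "angular": [0, 0, 0], "gripper": 0.2},
])

```text
t: 38.55
ee_pos: [0.5714, -0.3196, 0.2506]
tool_rot: [-0.017, 1.0, -0.001, -0.001]
ft_force: [-0.3, 0.9, 0.2]
finger_gap: 0.601
grip_force: 0.0
```

drive_tool([
  {"translation": [0, 0, 0], "angular": [0, 0, 9.5], "gripper": 0.2},
  {"translation": [0, 0, 0], "angular": [0, 0, 9.5], "gripper": 0.2},
  {"translation": [0, 0, 0], "angular": [0, 0, 9.5], "gripper": 0.2},
  {"translation": [0, 0, 0], "angular": [0, 0, 9.5], "gripper": 0.2},
  {"translation": [0, 0, 0], "angular": [0, 0, 9.5], "gripper": 0.2},
  {"translation": [0, 0, 0], "angular": [0, 0, 9.5], "gripper": 0.2},
  {"translation": [0, 0, 0], "angular": [0, 0, 9.5], "gripper": 0.2},
  {"translation": [0, 0, 0], "angular": [0, 0, 9.5], "gripper": 0.2},
  {"translation": [0, 0, 0], "angular": [0, 0, 0], "gripper": 0.2},
])

```text
t: 39.67
ee_pos: [0.5712, -0.3166, 0.2511]
tool_rot: [0.601, 0.799, -0.001, -0.0]
ft_force: [0.1, 0.4, -0.5]
finger_gap: 0.597
grip_force: 0.0
```

```bash
python3 -c "
from h import *
todo((.5741,-.328,-.0125))"
```

```text
t 39.67 q [-0.16  0.76  1.04  1.51 -0.68  1.27  1.25] M [[-0.278, 0.961, -0.001], [0.961, 0.278, -0.001], [-0.001, -0.001, -1.0]] ee [ 0.5712 -0.3166  0.2511] d_tool [-1.160e-02 -1.000e-04  2.636e-01]
```

drive_tool([
  {"translation": [-0.0116, 0, 0.04], "angular": [0, 0, 0], "gripper": 0.2},
  {"translation": [0, 0, 0.05], "angular": [0, 0, 0], "gripper": 0.2},
  {"translation": [0, 0, 0.05], "angular": [0, 0, 0], "gripper": 0.2},
  {"translation": [0, 0, 0.05], "angular": [0, 0, 0], "gripper": 0.2},
  {"translation": [0, 0, 0.04], "angular": [0, 0, 0], "gripper": 0.2},
  {"translation": [0, 0, 0.02], "angular": [0, 0, 0], "gripper": 0.2},
  {"translation": [0, 0, 0.0125], "angular": [0, 0, 0], "gripper": 0.2},
  {"translation": [0, 0, 0], "angular": [0, 0, 0], "gripper": 0.2},
])

```text
t: 40.67
ee_pos: [0.5745, -0.3282, -0.0108]
tool_rot: [0.6, 0.8, -0.0, 0.0]
ft_force: [-0.1, -0.2, 1.4]
finger_gap: 0.603
grip_force: 0.0
```

drive_tool([
  {"translation": [0, 0, 0], "angular": [0, 0, 0], "gripper": -1},
  {"translation": [0, 0, 0], "angular": [0, 0, 0], "gripper": -1},
  {"translation": [0, 0, 0], "angular": [0, 0, 0], "gripper": -1},
  {"translation": [0, 0, 0], "angular": [0, 0, 0], "gripper": -1},
  {"translation": [0, 0, 0], "angular": [0, 0, 0], "gripper": -1},
])

```text
t: 41.3
ee_pos: [0.575, -0.3284, -0.0097]
tool_rot: [0.6, 0.8, 0.0, 0.001]
ft_force: [-1.0, 2.0, 10.2]
finger_gap: 0.237
grip_force: 60.0
```

drive_tool([
  {"translation": [0, 0, -0.01], "angular": [0, 0, 0], "gripper": -1},
  {"translation": [0, 0, -0.02], "angular": [0, 0, 0], "gripper": -1},
  {"translation": [0, 0, 0], "angular": [0, 0, 8.4], "gripper": -1},
  {"translation": [0, 0, 0], "angular": [0, 0, 0], "gripper": -1},
])

```text
t: 41.8
ee_pos: [0.5747, -0.328, 0.0201]
tool_rot: [0.657, 0.754, -0.0, 0.0]
ft_force: [0.3, 0.4, -1.3]
finger_gap: 0.238
grip_force: 58.8
```

```bash
python3 -c "
from h import *
todo((.5427,-.368,-.0125))
# refit mat centre from the first picture: dark mask, corners
np.set_printoptions(precision=4,suppress=True)
t=cv2.imread('pics/t15.png')
for lab,(u,v) in dict(a=(410,78),b=(735,28),c=(762,166),d=(436,222)).items(): print(lab,onz('top',(225+u/4,125+v/4),.003))
"
```

```text
t 41.8 q [-0.06  1.02  0.85  1.65 -0.93  0.93  1.3 ] M [[-0.138, 0.99, 0.001], [0.99, 0.138, -0.001], [-0.001, 0.001, -1.0]] ee [ 0.5747 -0.328   0.0201] d_tool [-0.0352 -0.0373  0.0326]
a [[ 0.5775 -0.2107]]
b [[ 0.6087 -0.4564]]
c [[ 0.5032 -0.4714]]
d [[ 0.4676 -0.2264]]
```

drive_tool([
  {"translation": [-0.0176, -0.0186, 0], "angular": [0, 0, 0], "gripper": -1},
  {"translation": [-0.0176, -0.0187, 0], "angular": [0, 0, 0], "gripper": -1},
  {"translation": [0, 0, 0.015], "angular": [0, 0, 0], "gripper": -1},
  {"translation": [0, 0, 0.01], "angular": [0, 0, 0], "gripper": -1},
  {"translation": [0, 0, 0.003], "angular": [0, 0, 0], "gripper": -1},
  {"translation": [0, 0, 0.0015], "angular": [0, 0, 0], "gripper": -1},
  {"translation": [0, 0, 0], "angular": [0, 0, 0], "gripper": -1},
])

```text
t: 42.68
ee_pos: [0.5425, -0.3669, -0.0097]
tool_rot: [0.656, 0.755, 0.001, -0.0]
ft_force: [-7.0, 8.1, 17.2]
finger_gap: 0.242
grip_force: 61.0
```

drive_tool([
  {"translation": [0, 0, 0.001], "angular": [0, 0, 0], "gripper": -1},
  {"translation": [0, 0, 0], "angular": [0, 0, 0], "gripper": -1},
])

```text
t: 42.92
ee_pos: [0.5425, -0.367, -0.0098]
tool_rot: [0.656, 0.754, 0.001, -0.0]
ft_force: [-10.5, 13.0, 33.5]
finger_gap: 0.246
grip_force: 63.1
```

Contact is made. I'll release and go to the clamp side.

drive_tool([
  {"translation": [0, 0, -0.001], "angular": [0, 0, 0], "gripper": -0.4},
  {"translation": [0, 0, 0], "angular": [0, 0, 0], "gripper": -0.2},
  {"translation": [0, 0, 0], "angular": [0, 0, 0], "gripper": 0},
  {"translation": [0, 0, 0], "angular": [0, 0, 0], "gripper": 0.2},
  {"translation": [0, 0, -0.03], "angular": [0, 0, 0], "gripper": 0.2},
  {"translation": [0, 0, -0.06], "angular": [0, 0, 0], "gripper": 0.2},
  {"translation": [0, 0, -0.06], "angular": [0, 0, 0], "gripper": 0.2},
  {"translation": [0, 0, -0.06], "angular": [0, 0, 0], "gripper": 0.2},
  {"translation": [0, 0, -0.05], "angular": [0, 0, 0], "gripper": 0.2},
])

```text
t: 44.05
ee_pos: [0.5421, -0.3681, 0.2518]
tool_rot: [0.657, 0.754, 0.0, 0.0]
ft_force: [0.7, 0.5, 0.2]
finger_gap: 0.596
grip_force: 0.0
```

drive_tool([
  {"translation": [0.058, 0.0006, 0], "angular": [0, 0, 0], "gripper": -0.3},
  {"translation": [0.058, 0.0006, 0], "angular": [0, 0, 0], "gripper": -0.3},
  {"translation": [0.0595, 0.0006, 0], "angular": [0, 0, 0], "gripper": -0.3},
  {"translation": [0.0595, 0.0006, 0], "angular": [0, 0, 0], "gripper": -0.3},
  {"translation": [0.0595, 0.0006, 0], "angular": [0, 0, 0], "gripper": -0.3},
  {"translation": [0.0595, 0.0006, 0], "angular": [0, 0, 0], "gripper": -0.3},
  {"translation": [0.0595, 0.0006, 0], "angular": [0, 0, 0], "gripper": -0.3},
  {"translation": [0.0595, 0.0006, 0], "angular": [0, 0, 0], "gripper": -0.3},
  {"translation": [0.0595, 0.0006, 0], "angular": [0, 0, 0], "gripper": -0.3},
  {"translation": [0.0595, 0.0006, 0], "angular": [0, 0, 0], "gripper": -0.3},
])

```text
t: 45.3
ee_pos: [0.4666, 0.2214, 0.2495]
tool_rot: [0.657, 0.754, 0.0, -0.0]
ft_force: [0.7, 0.2, 0.3]
finger_gap: 0.35
grip_force: 0.0
```

drive_tool([
  {"translation": [0, 0, 0], "angular": [0, 0, -9.4], "gripper": -0.3},
  {"translation": [0, 0, 0], "angular": [0, 0, -9.4], "gripper": -0.3},
  {"translation": [0, 0, 0], "angular": [0, 0, -9.4], "gripper": -0.3},
  {"translation": [0, 0, 0], "angular": [0, 0, -9.4], "gripper": -0.3},
  {"translation": [0, 0, 0], "angular": [0, 0, -9.4], "gripper": -0.3},
  {"translation": [0, 0, 0], "angular": [0, 0, -9.4], "gripper": -0.3},
  {"translation": [0, 0, 0], "angular": [0, 0, -9.4], "gripper": -0.3},
  {"translation": [0, 0, 0], "angular": [0, 0, -9.4], "gripper": -0.3},
  {"translation": [0, 0, 0], "angular": [0, 0, -9.4], "gripper": -0.3},
  {"translation": [0, 0, 0], "angular": [0, 0, 0], "gripper": -0.3},
])

```text
t: 46.55
ee_pos: [0.4672, 0.2191, 0.2496]
tool_rot: [-0.021, 1.0, 0.0, -0.0]
ft_force: [0.1, -0.6, -0.8]
finger_gap: 0.348
grip_force: 0.0
```

```bash
python3 -c "
from h import *
np.set_printoptions(precision=4,suppress=True)
t=grab('top','t16.png');print(spat(t))
todo((.476,.0515,.0823))
h=cv2.cvtColor(t,cv2.COLOR_BGR2HSV)
# clamp handle dark pixels, at z .119 in rack frame
m=(t.max(2)<110)&(h[...,1]<60); m[:150]=0;m[195:]=0;m[:,:228]=0;m[:,248:]=0
q=np.argwhere(m)[:,::-1]; X=np.array([inrk(np.r_[p,.119]) for p in onz('top',q,.119)]); print(len(q),X[:,:2].min(0),X[:,:2].max(0)); print(np.histogram(X[:,1],bins=np.arange(.08,.14,.004)))
"
```

```text
[(np.int32(175), array([[ 0.5532, -0.3538],
       [ 0.5631, -0.4248],
       [ 0.5406, -0.4274],
       [ 0.5307, -0.3565]])), (np.int32(220), array([[ 0.5497, -0.2494],
       [ 0.5566, -0.2988],
       [ 0.5102, -0.3046],
       [ 0.5033, -0.2554]]))]
t 46.6 q [-1.24  0.45  0.95  1.87 -0.42  1.04  1.5 ] M [[-0.999, -0.039, -0.0], [-0.039, 0.999, 0.001], [0.0, 0.001, -1.0]] ee [0.4672 0.2191 0.2495] d_tool [-0.0022 -0.1679  0.1671]
143 [-0.0446  0.0882] [0.0438 0.122 ]
(array([ 0,  0,  4, 12, 12, 10, 11, 21, 33, 22, 18,  0,  0,  0,  0]), array([0.08 , 0.084, 0.088, 0.092, 0.096, 0.1  , 0.104, 0.108, 0.112,
       0.116, 0.12 , 0.124, 0.128, 0.132, 0.136, 0.14 ]))
```

drive_tool([
  {"translation": [0, -0.0558, 0], "angular": [0, 0, 0], "gripper": -0.45},
  {"translation": [0, -0.0558, 0], "angular": [0, 0, 0], "gripper": -0.45},
  {"translation": [-0.001, -0.0558, 0], "angular": [0, 0, 0], "gripper": -0.45},
  {"translation": [0, 0, 0.05], "angular": [0, 0, 0], "gripper": -0.45},
  {"translation": [0, 0, 0.05], "angular": [0, 0, 0], "gripper": -0.45},
  {"translation": [0, 0, 0.025], "angular": [0, 0, 0], "gripper": -0.45},
  {"translation": [0, 0, 0], "angular": [0, 0, 0], "gripper": -0.45},
  {"translation": [0, 0, 0], "angular": [0, 0, 0], "gripper": -0.45},
])

```text
t: 47.6
ee_pos: [0.4759, 0.0519, 0.1253]
tool_rot: [-0.021, 1.0, -0.0, 0.0]
ft_force: [0.2, 0.8, 0.6]
finger_gap: 0.271
grip_force: 0.0
```

```bash
python3 -c "
from h import *
todo((.475,.052,.0835))"
```

```text
t 47.6 q [-0.8   0.55  0.78  2.09 -0.59  0.73  1.97] M [[-0.999, -0.041, 0.001], [-0.041, 0.999, -0.0], [-0.001, -0.0, -1.0]] ee [0.4759 0.0519 0.1253] d_tool [0.001  0.0001 0.0418]
```

drive_tool([
  {"translation": [0, 0, 0.008], "angular": [0, 0, 0], "gripper": -0.45},
  {"translation": [0, 0, 0.008], "angular": [0, 0, 0], "gripper": -0.45},
  {"translation": [0, 0, 0.005], "angular": [0, 0, 0], "gripper": -0.45},
])

```text
t: 47.98
ee_pos: [0.4753, 0.0522, 0.103]
tool_rot: [-0.021, 1.0, 0.0, -0.0]
ft_force: [0.4, 0.1, -0.4]
finger_gap: 0.277
grip_force: 0.0
```

drive_tool([
  {"translation": [0, 0, 0.007], "angular": [0, 0, 0], "gripper": -0.45},
  {"translation": [0, 0, 0.007], "angular": [0, 0, 0], "gripper": -0.45},
  {"translation": [0, 0, 0.006], "angular": [0, 0, 0], "gripper": -0.45},
  {"translation": [0, 0, 0], "angular": [0, 0, 0], "gripper": -0.45},
])

```text
t: 48.48
ee_pos: [0.4752, 0.0519, 0.083]
tool_rot: [-0.021, 1.0, -0.0, -0.0]
ft_force: [0.2, -1.0, 0.1]
finger_gap: 0.273
grip_force: 0.0
```

drive_tool([
  {"translation": [0, 0, 0], "angular": [0, 0, 0], "gripper": -1},
  {"translation": [0, 0, 0], "angular": [0, 0, 0], "gripper": -1},
  {"translation": [0, 0, 0], "angular": [0, 0, 0], "gripper": -1},
  {"translation": [0, 0, 0], "angular": [0, 0, 0], "gripper": -1},
])

```text
t: 48.98
ee_pos: [0.4755, 0.0499, 0.0836]
tool_rot: [-0.021, 1.0, -0.001, 0.0]
ft_force: [0.4, -13.9, -1.1]
finger_gap: 0.114
grip_force: 58.4
```

drive_tool([
  {"translation": [0, -0.0085, -0.0056], "angular": [0, 0, 0], "gripper": -1},
  {"translation": [0, -0.0088, -0.0043], "angular": [0, 0, 0], "gripper": -1},
  {"translation": [0, -0.0091, -0.0027], "angular": [0, 0, 0], "gripper": -1},
  {"translation": [0, -0.0093, -0.0012], "angular": [0, 0, 0], "gripper": -1},
  {"translation": [0, -0.0094, 0.0005], "angular": [0, 0, 0], "gripper": -1},
  {"translation": [0, -0.0091, 0.0021], "angular": [0, 0, 0], "gripper": -1},
  {"translation": [0, -0.0087, 0.0037], "angular": [0, 0, 0], "gripper": -1},
  {"translation": [0, -0.0078, 0.0051], "angular": [0, 0, 0], "gripper": -1},
  {"translation": [0, -0.0069, 0.0064], "angular": [0, 0, 0], "gripper": -1},
  {"translation": [0, 0, 0], "angular": [0, 0, 0], "gripper": -1},
])

```text
t: 50.22
ee_pos: [0.4793, -0.0255, 0.0798]
tool_rot: [-0.021, 1.0, 0.0, 0.001]
ft_force: [2.6, 3.3, -2.5]
finger_gap: 0.114
grip_force: 63.3
```

drive_tool([
  {"translation": [0, -0.001, 0.002], "angular": [0, 0, 0], "gripper": -1},
  {"translation": [0, 0, 0], "angular": [0, 0, 0], "gripper": -1},
])

```text
t: 50.48
ee_pos: [0.4795, -0.026, 0.079]
tool_rot: [-0.021, 1.0, 0.001, 0.001]
ft_force: [-8.9, 7.5, 40.5]
finger_gap: 0.118
grip_force: 67.9
```

drive_tool([
  {"translation": [0, 0, -0.0005], "angular": [0, 0, 0], "gripper": -0.3},
  {"translation": [0, 0, 0], "angular": [0, 0, 0], "gripper": -0.1},
  {"translation": [0, 0, 0], "angular": [0, 0, 0], "gripper": 0},
  {"translation": [0, 0, 0], "angular": [0, 0, 0], "gripper": 0},
  {"translation": [0, 0, -0.03], "angular": [0, 0, 0], "gripper": 0},
  {"translation": [0, 0, -0.05], "angular": [0, 0, 0], "gripper": 0},
  {"translation": [0, 0, -0.05], "angular": [0, 0, 0], "gripper": 0},
  {"translation": [0, 0.06, -0.03], "angular": [0, 0, 0], "gripper": -1},
  {"translation": [0.03, 0.05, 0], "angular": [0, 0, 0], "gripper": -1},
  {"translation": [0.03, 0.05, 0], "angular": [0, 0, 0], "gripper": -1},
])

```text
t: 51.72
ee_pos: [0.4153, 0.1227, 0.236]
tool_rot: [-0.021, 1.0, 0.0, 0.0]
ft_force: [0.6, 0.3, 0.7]
finger_gap: -0.003
grip_force: 0.0
```

```bash
python3 -c "
from h import *
np.set_printoptions(precision=4,suppress=True)
# plunger cap from first top + side images
t=cv2.imread('pics/top0.png');m=(t.max(2)<90).astype(np.uint8);m[:200]=0;m[222:]=0;m[:,:176]=0;m[:,:176]=0;m[:,200:]=0
n,l,st,ce=cv2.connectedComponentsWithStats(m);print(st,ce);i=1+st[1:,4].argmax();print(onz('top',ce[i],.074),onz('top',ce[i],.066))
d=cv2.imread('pics/side0.png');m=(d.max(2)<80).astype(np.uint8);m[:182]=0;m[196:]=0;m[:,:246]=0;m[:,262:]=0
n,l,st,ce=cv2.connectedComponentsWithStats(m);print(st,ce)
h=cv2.cvtColor(t,cv2.COLOR_BGR2HSV);
todo((.3846,.2026,.15))
print('handle px now expected',proj('top',rk((0,.04,.115))),proj('top',rk((0,.04+.0063,.118))))
t2=grab('top','t17.png'); m=((t2.max(2)<115)).astype(np.uint8);m[:158]=0;m[188:]=0;m[:,:250]=0;m[:,275:]=0
print('handle obs',np.argwhere(m)[:,::-1].mean(0),m.sum(),spat(t2)[1])
t5=cv2.imread('pics/t3.png');m=((t5.max(2)<115)).astype(np.uint8);m[:158]=0;m[188:]=0;m[:,:250]=0;m[:,275:]=0;print('before',np.argwhere(m)[:,::-1].mean(0),m.sum())
"
```

```text
[[     0      0    560    420 235115]
 [   181    200      1      1      1]
 [   176    206      1      1      1]
 [   181    206     11     10     83]] [[279.5341 209.4997]
 [181.     200.    ]
 [176.     206.    ]
 [185.4699 210.5663]]
[[0.384  0.2033]] [[0.3846 0.2052]]
[[     0      0    560    420 235078]
 [   246    182     16     11    121]
 [   257    194      1      1      1]] [[279.5133 209.5117]
 [253.7521 186.9008]
 [257.     194.    ]]
t 51.73 q [-1.25  0.3   1.03  2.08 -0.32  0.93  1.57] M [[-0.999, -0.043, 0.0], [-0.043, 0.999, 0.0], [-0.0, 0.0, -1.0]] ee [0.4153 0.1227 0.236 ] d_tool [0.0273 0.0812 0.086 ]
handle px now expected [[265.568 172.77 ]] [[263.2151 172.7535]]
handle obs [264.937  172.8031] 127 (np.int32(220), array([[ 0.5497, -0.2494],
       [ 0.5566, -0.2988],
       [ 0.5102, -0.3046],
       [ 0.5033, -0.2554]]))
before [260.9633 172.055 ] 109
```

drive_tool([
  {"translation": [-0.0191, -0.0509, 0], "angular": [0, 0, 0], "gripper": -1},
  {"translation": [-0.0191, -0.0509, 0], "angular": [0, 0, 0], "gripper": -1},
  {"translation": [-0.0191, -0.0509, 0], "angular": [0, 0, 0], "gripper": -1},
  {"translation": [0, 0, 0.05], "angular": [0, 0, 0], "gripper": -1},
  {"translation": [0, 0, 0.05], "angular": [0, 0, 0], "gripper": -1},
  {"translation": [0, 0, 0.02], "angular": [0, 0, 0], "gripper": -1},
  {"translation": [0, 0, 0.005], "angular": [0, 0, 0], "gripper": -1},
  {"translation": [0, 0, 0], "angular": [0, 0, 0], "gripper": -1},
])

```text
t: 52.78
ee_pos: [0.4803, -0.029, 0.1115]
tool_rot: [-0.021, 1.0, -0.0, 0.0]
ft_force: [-0.1, 0.3, 0.4]
finger_gap: -0.001
grip_force: 0.0
```

drive_tool([
  {"translation": [0, 0, 0.002], "angular": [0, 0, 0], "gripper": -1},
  {"translation": [0, 0, 0.002], "angular": [0, 0, 0], "gripper": -1},
  {"translation": [0, 0, 0.001], "angular": [0, 0, 0], "gripper": -1},
])

```text
t: 53.15
ee_pos: [0.4802, -0.0287, 0.1062]
tool_rot: [-0.022, 1.0, 0.0, 0.0]
ft_force: [-0.1, 0.4, -0.2]
finger_gap: -0.0
grip_force: 0.0
```

drive_tool([
  {"translation": [0, 0, 0.001], "angular": [0, 0, 0], "gripper": -1},
  {"translation": [0, 0, 0.001], "angular": [0, 0, 0], "gripper": -1},
])

```text
t: 53.4
ee_pos: [0.4801, -0.0289, 0.104]
tool_rot: [-0.021, 1.0, -0.0, 0.0]
ft_force: [-0.9, -0.7, -0.1]
finger_gap: -0.0
grip_force: 0.0
```

drive_tool([
  {"translation": [0, 0, 0.001], "angular": [0, 0, 0], "gripper": -1},
  {"translation": [0, 0, 0.001], "angular": [0, 0, 0], "gripper": -1},
])

```text
t: 53.65
ee_pos: [0.4801, -0.0289, 0.1019]
tool_rot: [-0.021, 1.0, -0.0, 0.0]
ft_force: [-0.4, 0.2, 2.9]
finger_gap: 0.001
grip_force: 1.4
```

drive_tool([
  {"translation": [0, 0, 0.001], "angular": [0, 0, 0], "gripper": -1},
  {"translation": [0, 0, 0], "angular": [0, 0, 0], "gripper": -1},
])

```text
t: 53.9
ee_pos: [0.4802, -0.029, 0.1015]
tool_rot: [-0.021, 1.0, 0.0, 0.0]
ft_force: [-3.5, -0.4, 15.8]
finger_gap: 0.002
grip_force: 7.9
```

drive_tool([
  {"translation": [0, 0, 0.001], "angular": [0, 0, 0], "gripper": -1},
  {"translation": [0, 0, 0], "angular": [0, 0, 0], "gripper": -1},
])

```text
t: 54.15
ee_pos: [0.4803, -0.0291, 0.101]
tool_rot: [-0.021, 1.0, 0.0, 0.001]
ft_force: [-8.2, -0.1, 33.8]
finger_gap: -0.002
grip_force: 16.8
```

drive_tool([
  {"translation": [0, 0, -0.01], "angular": [0, 0, 0], "gripper": -1},
  {"translation": [0, 0, -0.06], "angular": [0, 0, 0], "gripper": -1},
  {"translation": [0, 0, -0.06], "angular": [0, 0, 0], "gripper": -1},
  {"translation": [0.0172, 0.0473, 0], "angular": [0, 0, 0], "gripper": -1},
  {"translation": [0.0172, 0.0473, 0], "angular": [0, 0, 0], "gripper": -1},
  {"translation": [0.0172, 0.0473, 0], "angular": [0, 0, 0], "gripper": -1},
  {"translation": [0.0172, 0.0473, 0], "angular": [0, 0, 0], "gripper": -1},
  {"translation": [0.0172, 0.0473, 0], "angular": [0, 0, 0], "gripper": -1},
  {"translation": [0, 0, 0], "angular": [0, 0, 0], "gripper": -1},
  {"translation": [0, 0, 0], "angular": [0, 0, 0], "gripper": -1},
])

```text
t: 55.4
ee_pos: [0.384, 0.2035, 0.23]
tool_rot: [-0.022, 1.0, -0.0, 0.0]
ft_force: [-0.2, -0.7, -0.2]
finger_gap: -0.001
grip_force: 0.0
```

```bash
python3 -c "
from h import *
todo((.3843,.2035,.0545))
# fence end bottom-right corner: top px (170,188), side px: crop c6 fence end bottom at (275,440)/5+(215,110)
print(tri((170,188),(270,198)), tri((170,184),(270,187)))"
```

```text
t 55.4 q [-1.45  0.33  1.04  2.08 -0.35  0.92  1.4 ] M [[-0.999, -0.043, 0.0], [-0.043, 0.999, -0.0], [-0.0, -0.0, -1.0]] ee [0.384  0.2035 0.23  ] d_tool [-0.0002 -0.      0.1755]
(array([ 0.4636531 ,  0.26982332, -0.01400372]), np.float64(0.006381730157995191)) (array([0.4644758 , 0.25621087, 0.04013569]), np.float64(0.0020343314852329345))
```

drive_tool([
  {"translation": [0, 0, 0.05], "angular": [0, 0, 0], "gripper": -1},
  {"translation": [0, 0, 0.05], "angular": [0, 0, 0], "gripper": -1},
  {"translation": [0, 0, 0.04], "angular": [0, 0, 0], "gripper": -1},
  {"translation": [0, 0, 0.02], "angular": [0, 0, 0], "gripper": -1},
  {"translation": [0, 0, 0.01], "angular": [0, 0, 0], "gripper": -1},
  {"translation": [0, 0, 0], "angular": [0, 0, 0], "gripper": -1},
])

```text
t: 56.15
ee_pos: [0.3844, 0.2031, 0.06]
tool_rot: [-0.021, 1.0, -0.0, 0.0]
ft_force: [-0.0, -0.1, 0.8]
finger_gap: -0.006
grip_force: 0.0
```

drive_tool([
  {"translation": [0, 0, 0.005], "angular": [0, 0, 0], "gripper": -1},
  {"translation": [0, 0, 0.005], "angular": [0, 0, 0], "gripper": -1},
  {"translation": [0, 0, 0.004], "angular": [0, 0, 0], "gripper": -1},
  {"translation": [0, 0, 0.003], "angular": [0, 0, 0], "gripper": -1},
  {"translation": [0, 0, 0], "angular": [0, 0, 0], "gripper": -1},
])

```text
t: 56.78
ee_pos: [0.3845, 0.2041, 0.0429]
tool_rot: [-0.021, 1.0, 0.0, 0.0]
ft_force: [1.8, 1.5, 5.8]
finger_gap: -0.001
grip_force: 3.3
```

drive_tool([
  {"translation": [0, 0, 0.001], "angular": [0, 0, 0], "gripper": -1},
  {"translation": [0, 0, 0], "angular": [0, 0, 0], "gripper": -1},
])

```text
t: 57.02
ee_pos: [0.3845, 0.2041, 0.0421]
tool_rot: [-0.021, 1.0, 0.0, 0.001]
ft_force: [0.9, 1.1, 7.0]
finger_gap: -0.002
grip_force: 3.5
```

drive_tool([
  {"translation": [0, 0, 0.001], "angular": [0, 0, 0], "gripper": -1},
  {"translation": [0, 0, 0.001], "angular": [0, 0, 0], "gripper": -1},
  {"translation": [0, 0, 0], "angular": [0, 0, 0], "gripper": -1},
])

```text
t: 57.4
ee_pos: [0.3845, 0.2041, 0.0401]
tool_rot: [-0.021, 1.0, 0.0, 0.001]
ft_force: [1.0, 1.5, 8.7]
finger_gap: 0.001
grip_force: 4.4
```

drive_tool([
  {"translation": [0, 0, 0.0008], "angular": [0, 0, 0], "gripper": -1},
  {"translation": [0, 0, 0], "angular": [0, 0, 0], "gripper": -1},
])

```text
t: 57.65
ee_pos: [0.3846, 0.2041, 0.0399]
tool_rot: [-0.021, 1.0, 0.001, 0.001]
ft_force: [-3.2, -1.8, 31.1]
finger_gap: 0.003
grip_force: 15.4
```

Hard stop reached: the plunger is fully home. I'll release it, withdraw and check.

drive_tool([
  {"translation": [0, 0, 0], "angular": [0, 0, 0], "gripper": -1},
  {"translation": [0, 0, -0.01], "angular": [0, 0, 0], "gripper": -1},
  {"translation": [0, 0, -0.03], "angular": [0, 0, 0], "gripper": -1},
  {"translation": [0, 0, -0.06], "angular": [0, 0, 0], "gripper": -1},
  {"translation": [0, 0, -0.06], "angular": [0, 0, 0], "gripper": -1},
  {"translation": [0.01, 0.05, -0.03], "angular": [0, 0, 0], "gripper": -1},
  {"translation": [0.01, 0.05, 0], "angular": [0, 0, 0], "gripper": -1},
  {"translation": [0, 0, 0], "angular": [0, 0, 0], "gripper": -1},
  {"translation": [0, 0, 0], "angular": [0, 0, 0], "gripper": -1},
])

```text
t: 58.78
ee_pos: [0.3595, 0.3024, 0.2288]
tool_rot: [-0.022, 1.0, -0.0, -0.0]
ft_force: [0.2, -0.8, -0.5]
finger_gap: -0.003
grip_force: 0.0
```

```bash
python3 chk.py t18.png | head -12; python3 -c "
from h import *
np.set_printoptions(precision=4,suppress=True)
t=cv2.imread('pics/t18.png'); print(spat(t)[:2])
m=((t.max(2)<115)).astype(np.uint8);m[:158]=0;m[188:]=0;m[:,:250]=0;m[:,275:]=0;print('handle',np.argwhere(m)[:,::-1].mean(0),m.sum())
d=grab('side','s18.png');m=(d.max(2)<80).astype(np.uint8);m[:182]=0;m[196:]=0;m[:,:246]=0;m[:,262:]=0
n,l,st,ce=cv2.connectedComponentsWithStats(m);print('cap side',st[1:],ce[1:])"
```

```text
t 58.77 q [-1.59  0.41  1.02  2.   -0.43  0.96  1.26] M [[-0.999, -0.043, -0.0], [-0.043, 0.999, -0.001], [0.0, -0.001, -1.0]] ee [0.3595 0.3024 0.2288] d_tool [-0.0281 -0.5792  0.1921]
cork centre x -77 y 27 R 20.9 y-range 16 35 x-range -98 -57 area 527.0
cork centre x -74 y 58 R 24.8 y-range 46 81 x-range -98 -52 area 1139.5
cork centre x 2 y 57 R 28.6 y-range 50 83 x-range -27 30 area 1136.0
cork centre x 86 y 29 R 13.1 y-range 18 36 x-range 73 97 area 324.5
cork centre x 80 y 56 R 30.4 y-range 48 85 x-range 49 109 area 1055.5
0.0776 [(-70, [19, 33, 188]), (-55, [19, 41, 180]), (-40, [31, 56, 226]), (-25, [31, 50, 225]), (-10, [30, 63, 227]), (5, [31, 62, 227]), (20, [16, 121, 224]), (35, [14, 103, 180]), (50, [15, 131, 197]), (65, [18, 114, 221]), (80, [13, 139, 181])]
0.0 [(-70, [18, 59, 177]), (-55, [17, 67, 163]), (-40, [31, 60, 228]), (-25, [30, 53, 226]), (-10, [31, 65, 226]), (5, [28, 67, 226]), (20, [18, 111, 221]), (35, [15, 116, 178]), (50, [15, 119, 157]), (65, [17, 113, 222]), (80, [15, 132, 162])]
-0.0763 [(-70, [20, 34, 189]), (-55, [17, 49, 173]), (-40, [31, 63, 227]), (-25, [29, 67, 225]), (-10, [30, 48, 227]), (5, [31, 53, 227]), (20, [15, 120, 219]), (35, [16, 64, 199]), (50, [17, 119, 222]), (65, [19, 109, 222]), (80, [11, 148, 169])]
[(np.int32(175), array([[ 0.5532, -0.3538],
       [ 0.5631, -0.4248],
       [ 0.5406, -0.4274],
       [ 0.5307, -0.3565]])), (np.int32(219), array([[ 0.5497, -0.2494],
       [ 0.5566, -0.2983],
       [ 0.5102, -0.3041],
       [ 0.5033, -0.2554]]))]
handle [264.8358 172.4328] 134
cap side [[246 182  16  11 122]
 [257 194   1   1   1]] [[253.5984 186.8279]
 [257.     194.    ]]
```

All verified: coasters cork up under the shut clamp, the spatula in the middle of its mat, and the plunger back up.

```bash
python3 -c "
from plant import env; print(env.job_done())"
```

```text
the job is handed in; nothing more can be done
None
```

The job is handed in: all three coasters lie flat and cork up in the left half of the rack under the shut clamp, the spatula (knocked aside once and put back) lies on the middle of its mat, and the timer's plunger was pressed fully home and came back up; the run took about 59 s.

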